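# Tighten the coax loads on the RF filter blocks

## Task

The captive hex coupling nuts of the coax loads on the heavy filter blocks are loose. First run every nut clockwise (seen from above) with your fingers until it is hand-tight, a little under half a turn and no farther; then draw the socket key out of its pot and use it to tighten every nut clockwise by about an eighth of a turn more. When all are tight, hang the key by its eye on the peg of the tool stand and let go, without disturbing the meter, the spare adapter or the screwdriver.

Things in the scene. Friction and masses are not known exactly. Their poses are not given: they have to be found in the camera images.
- box1: heavy square steel filter block with grey lid, 90 x 90 x 40 mm high, 2.7 kg, stays put by its weight; origin at the centre of its underside, z up. A round steel flange (42 mm across, top 44 mm above the bench) on its lid carries the nut. 2 or 3 blocks are there; a missing one reads None
- nut1 (a point): centre of box1's captive steel hex coupling nut, on its vertical axis, 60 mm above the bench. 32 mm across flats, 28 mm high (46 to 74 mm), a brass cone on top (27 to 17 mm across) up to 84 mm. Turns with the nut: its x axis is the normal of one pair of flats, the others follow every 60 degrees. The nut turns but keeps its height
- run1 (a joint): how far the nut of box1 is run on by hand: 0 (loose) to 3.0 rad (hand-tight, stop); starts at 0 to 0.5, so it needs a little under half a turn. Grows clockwise seen from above. Turns easily (0.12 N m), stays where left, turns back as easily if twisted counter-clockwise
- tight1 (a joint): how far the nut of box1 is tightened beyond hand-tight: 0 (start) to 1.2 rad (end stop), clockwise; about 0.8 is wanted. Stiff (0.3 N m): moves once run1 is at its stop. A strong finger grip could move it too, which is not wanted. Total nut angle = run + tight
- box2: heavy square steel filter block with grey lid, 90 x 90 x 40 mm high, 2.7 kg, stays put by its weight; origin at the centre of its underside, z up. A round steel flange (42 mm across, top 44 mm above the bench) on its lid carries the nut. 2 or 3 blocks are there; a missing one reads None
- nut2 (a point): centre of box2's captive steel hex coupling nut, on its vertical axis, 60 mm above the bench. 32 mm across flats, 28 mm high (46 to 74 mm), a brass cone on top (27 to 17 mm across) up to 84 mm. Turns with the nut: its x axis is the normal of one pair of flats, the others follow every 60 degrees. The nut turns but keeps its height
- run2 (a joint): how far the nut of box2 is run on by hand: 0 (loose) to 3.0 rad (hand-tight, stop); starts at 0 to 0.5, so it needs a little under half a turn. Grows clockwise seen from above. Turns easily (0.12 N m), stays where left, turns back as easily if twisted counter-clockwise
- tight2 (a joint): how far the nut of box2 is tightened beyond hand-tight: 0 (start) to 1.2 rad (end stop), clockwise; about 0.8 is wanted. Stiff (0.3 N m): moves once run2 is at its stop. A strong finger grip could move it too, which is not wanted. Total nut angle = run + tight
- box3: heavy square steel filter block with grey lid, 90 x 90 x 40 mm high, 2.7 kg, stays put by its weight; origin at the centre of its underside, z up. A round steel flange (42 mm across, top 44 mm above the bench) on its lid carries the nut. 2 or 3 blocks are there; a missing one reads None
- nut3 (a point): centre of box3's captive steel hex coupling nut, on its vertical axis, 60 mm above the bench. 32 mm across flats, 28 mm high (46 to 74 mm), a brass cone on top (27 to 17 mm across) up to 84 mm. Turns with the nut: its x axis is the normal of one pair of flats, the others follow every 60 degrees. The nut turns but keeps its height
- run3 (a joint): how far the nut of box3 is run on by hand: 0 (loose) to 3.0 rad (hand-tight, stop); starts at 0 to 0.5, so it needs a little under half a turn. Grows clockwise seen from above. Turns easily (0.12 N m), stays where left, turns back as easily if twisted counter-clockwise
- tight3 (a joint): how far the nut of box3 is tightened beyond hand-tight: 0 (start) to 1.2 rad (end stop), clockwise; about 0.8 is wanted. Stiff (0.3 N m): moves once run3 is at its stop. A strong finger grip could move it too, which is not wanted. Total nut angle = run + tight
- key: steel socket key, 185 mm long, 0.35 kg, upright in the pot. Origin: centre of the socket's open mouth at its lower end; z up the shaft. Hex socket to 46 mm: inside 38 mm deep, 35.5 mm across flats (14 degrees of play on the nut), a pair of flats facing x; outside 47.5 mm. Shaft 16 mm thick. Flat head at 105 to 185 mm: 10 mm thick along x, 60 mm wide along y, round eye in it
- key_eye (a point): centre of the round eye in the key's head, 28 mm diameter, through the 10 mm plate along the key's x axis, 130 mm above the mouth. Above it a rib 24 mm thick (144 to 149 mm) crosses both faces; the solid plate over the rib, 149 to 185 mm, is the place to pinch the key, fingers closing along its x, their tips just above the rib
- pot: black upright pot in which the key stands, fixed to the bench, 76 mm across its rim, 90 mm high, wall 4 mm, floor 5 mm thick, origin at the centre of its underside
- stand: loose tool stand, 1.6 kg: grey base 140 (x) x 120 (y) x 12 mm, origin at the centre of its underside. Post 20 x 30 mm, 202 mm high, at x = +45 mm; from its face at x = +35 a round steel peg, 10 mm thick, runs along -x, rising from 187 to 200 mm, to a 14 mm ball at x = -50. All at y = 0. A key hung on it has its mouth about 57 mm above the bench
- peg_seat (a point): point on the peg's centre line where the key should hang, 47 mm in front of the post's face, 194 mm above the bench; x axis along the peg, towards the post
- meter: bystander: grey hand multimeter lying flat, 90 x 170 x 38 mm, origin under its centre
- spare: bystander: spare brass coax adapter standing on end, 44 mm across, 60 mm high, origin under its centre
- driver: bystander: screwdriver lying on the bench, origin under it
Things that resemble listed ones, but are neither listed nor needed, are in the scene too. Of the things that look like the key, the smallest one is meant.

How it is judged:
On the way, in this order (a step that is already met when the one before it is completed fails the run):
1. every nut is hand-tight, run to within 0.4 rad of its stop (value of joint each of run1, run2, run3 above 2.6 rad), for 0.2 s.
2. the key has been drawn out of the pot (z of key in the frame of pot above 0.095 m), for 0.1 s.
3. every nut is tightened by about an eighth of a turn, at least 0.55 rad, beyond hand-tight (value of joint each of tight1, tight2, tight3 above 0.55 rad), for 0.2 s.
At the end, for the whole second after the job is handed in: Every nut is hand-tight (run above 2.7 rad) and tightened (tight above 0.55 rad); the key hangs by its eye on the peg, between the post and the ball, socket down (within 0.35 rad of upright), at rest, carried by the standing stand (all of step 3 and value of joint each of run1, run2, run3 above 2.7 rad and x of key_eye in the frame of stand between -0.042 and 0.03 m and y of key_eye in the frame of stand between -0.013 and 0.013 m and z of key_eye in the frame of stand between 0.165 and 0.205 m and angle between key's own z axis and vertical below 0.35 rad and linear speed of key below 0.05 m/s and contact force between key and stand above 1 N and angle between stand's own z axis and vertical below 0.1 rad and linear speed of stand below 0.03 m/s); the robot touches nothing.
It fails at once if a nut is tightened beyond hand-tight (by more than 0.4 rad) with the fingers instead of the key ((contact force between the fingers and box1 above 1 N and value of joint tight1 above 0.4 rad and velocity of joint tight1 above 0.05 rad/s) or (contact force between the fingers and box2 above 1 N and value of joint tight2 above 0.4 rad and velocity of joint tight2 above 0.05 rad/s) or (contact force between the fingers and box3 above 1 N and value of joint tight3 above 0.4 rad and velocity of joint tight3 above 0.05 rad/s)).
It fails at once if the key is put on a nut before that nut has been run on by hand ((contact force between key and box1 above 1 N and value of joint run1 below 2.2 rad) or (contact force between key and box2 above 1 N and value of joint run2 below 2.2 rad) or (contact force between key and box3 above 1 N and value of joint run3 below 2.2 rad)).
It fails at once if the meter, the spare adapter or the screwdriver is pushed more than 5 cm away (distance of any of meter, spare, driver from where it was at the start of the episode above 0.05 m).
Of box1, box2, box3 only 2 to 3 are there at a start; the rules pass over those that are not, and their reading is None.
At some moment in a run one of stand may be knocked a few centimetres aside while the robot is not near it.
It also fails if it takes over 210 s, if anything falls off the work surface, if the arm or the gripper's body presses on something with over 40 N, if the wrist force passes 120 N, or if a joint passes its speed limit or range.

## Robot

A 7-joint arm with a two-finger parallel gripper is mounted at the origin on the work surface. World frame = base frame: x ahead of the robot, y to its left, z up, the work surface at z = 0. Lengths are in m, angles in rad, forces in N, time in s.
With the tool pointing down it reaches from about 0.4 to 0.875 m from the base axis. Payload 19.3 kg.
Tool frame: the origin (TCP) lies on the front face of the gripper's body, between the roots of the fingers; the fingertips stand 73 mm ahead of it and the grasp point (between the pads) lies 54 mm ahead of it; z points along the fingers, x is the direction in which the jaws open and shut, and the axes are right-handed (so a half turn about z gives the same grasp; the last joint's range is limited). The gripper opens to 85 mm and grips with 20 to 120 N. Pads are 22 mm wide; open, the fingers measure 114 mm over their backs; the gripper's body (76 mm by 85 mm) begins 54 mm behind the grasp point. The pads swing forward as they close: fully open they stand 13 mm farther back than shut.
Start: joints at [1.175, 0.521, -0.036, 1.599, 0.021, 1.021, -0.113], TCP at [0.2, -0.592, 0.304] pointing down, gripper open.
Joint ranges: [-2.91, 2.91], [-0.3, 2.13], [-1.5, 1.42], [0.17, 2.43], [-1.26, 4.41], [0.16, 1.93], [-2.52, 2.52]. Speed limits (rad/s): [1.89, 1.89, 2.39, 2.39, 3.01, 3.01, 3.01].

## Interface

Orientations are given as a rotation vector (axis times angle).
In Python, from bench import telemetry, viewer, arm gives the robot as it stands. The module is installed in compiled form; this text tells all that it offers.
- The arm moves only by the tool arm_command, never from a script. Its argument "increments" is a list of rows, each an object with "rot": the turn, a rotation vector about the tool's x, y, z in degrees, a list of three; "delta_pos": the shift along the tool's x, y, z in mm, a list of three; "gripper": the closure, from -1 (fully open) to 1 (shut). In form: [{"rot": [rx, ry, rz], "delta_pos": [dx, dy, dz], "gripper": gripper}, ...]. A call has 1 to 12 rows; each row shifts and turns the pose as measured when the row begins, along the tool's axes as they then stand; what a row does not reach is not made up. A row lasts 1/10 s, in which the tool goes at most 50 mm and 8.59 degrees, less where a joint would pass 70% of its speed; a pose out of reach is approached as far as the arm can. A call is refused whole if a number of a shift passes 50 or a number of a turn 8.59, either way. A call with a gripper value outside its range is refused whole. The fingers move at their own pace and stop on an object; "squeeze" is the grip in N (left out, the last holds). Time passes only in rows, so rows that do not move let the fingers close. It gives the time, the measured TCP pose, the force and the opening at its end, in the units of the state.
- telemetry.state(): the state, without advancing time (a new reading comes with each control period).
- viewer.camera(name): name is "side" or "top"; returns a dict with "image" (400x640x3 uint8, red, green, blue), "range_z" (400x640 float32, m along the optical axis (not along the pixel's ray), 0 where there is no reading), "K" (3x3 intrinsics, pixels), "k1" (the pictures are not rectified: a ray, as slopes to the right and down, at radius r is drawn at 1 + k1 r^2 times it, then the intrinsics apply), "extrinsics" (4x4, takes a point from world to camera coordinates). Camera axes: x right, y down, z forward; pixel columns grow to the right and rows downward; lengths in m; the calibration is good to about 2 mm. A picture is of the moment at which its call begins.
- arm.close_job(): hands the job in, once; it reports no verdict.
The state is a dict: "time": time; "joint_positions": joint angles; "qd": joint speeds; "tau": joint torques, N m; "position": TCP position; "eef_rot": TCP orientation; "contact_force": force on the tool from outside, world axes, zero at the start; "moment": the same for the moment, N m; "width": opening from 0.0 (shut) to 1.0 (fully open).
Only numpy, scipy, OpenCV 4.12 (cv2) and the standard library are available. Lean on these libraries where they do the work, as an engineer would, in place of code of your own. Each camera call takes 0.05 s, during which the arm holds its last target.

## Working session

There is one attempt and no reset: what is moved stays moved. The work goes in short steps, Python scripts to look and compute and a tool call to move; the robot and the scene stay as the last step left them, time stands still between calls to the robot, and variables do not carry over. Pictures are saved under pics/ and viewed, and the job is handed in when it is done.

Besides the shell and the picture viewer there is one more tool, called in YAML: its name, and indented under it one key for each argument. arm_command: Moves the arm, as the interface text tells. Its arguments: {"type":"object","properties":{"increments":{"type":"array","items":{"type":"object","properties":{"rot":{"type":"array","items":{"type":"number"}},"delta_pos":{"type":"array","items":{"type":"number"}},"gripper":{"type":"number"}}}},"squeeze":{"type":"number"}},"required":["increments"]}

```bash
mkdir -p pics; ls; python3 - <<'E'
from bench import telemetry, viewer, arm
import cv2,numpy as np
s=telemetry.state(); print(s)
for n in ("top","side"):
    c=viewer.camera(n); cv2.imwrite(f"pics/{n}0.png",c["image"][:,:,::-1]); print(n,c["K"],c["k1"],c["extrinsics"])
    np.savez(f"{n}0.npz",**{k:np.array(v) for k,v in c.items()})
E
```

```text
pics
{'time': 0.0, 'joint_positions': array([ 1.17478951,  0.52202695, -0.03633742,  1.60001188,  0.02118673,
        1.02107696, -0.11279527]), 'qd': array([-7.98534691e-05, -8.29492988e-04,  8.01221279e-04,  4.01508435e-05,
       -3.23922181e-05,  1.48475418e-03,  4.18103432e-04]), 'tau': array([-4.68050985e-04, -9.27132940e+01,  1.97950713e+00, -3.69936454e+01,
        1.77250343e-02,  8.30088858e-03, -9.67996516e-05]), 'position': array([ 0.19994291, -0.59188648,  0.30331611]), 'eef_rot': array([-2.55181335e+00,  1.83139707e+00,  1.50964574e-03]), 'contact_force': array([ 0.28239379, -0.2041145 ,  0.04312213]), 'moment': array([-0.00430334, -0.00047028, -0.03646742]), 'width': 1.001472333732629}
top [[415.17753762   0.         316.38347095]
 [  0.         415.17753762 195.71356871]
 [  0.           0.           1.        ]] 0.0007429705882981921 [[-4.17740121e-04 -9.99593038e-01 -2.85234034e-02 -2.41564880e-02]
 [-9.94634457e-01  3.36610670e-03 -1.03397132e-01  5.89129050e-01]
 [ 1.03451066e-01  2.83271667e-02 -9.94231084e-01  1.22108681e+00]
 [ 0.00000000e+00  0.00000000e+00  0.00000000e+00  1.00000000e+00]]
side [[451.8641081    0.         329.06301989]
 [  0.         451.8641081  203.52285844]
 [  0.           0.           1.        ]] 0.0194651189713025 [[-0.90871881 -0.41725824 -0.01121076  0.50945185]
 [-0.25877411  0.5842341  -0.76922459  0.26837066]
 [ 0.32751501 -0.6961078  -0.63888015  0.95290241]
 [ 0.          0.          0.          1.        ]]
```

View pics/top0.png

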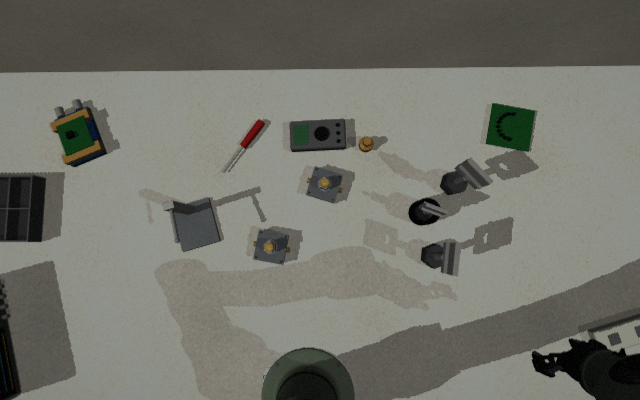

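View pics/side0.png

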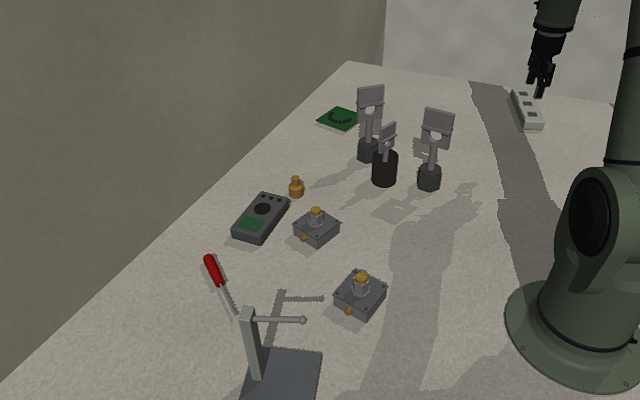

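The top view shows two blocks, at (325,184) and (271,245), with the stand at (195,225). Three key-like things stand at (427,210) in the black pot, and at (462,180) and (440,255) free on the bench. I'll enlarge these.

```bash
cat > h.py <<'E'
import numpy as np,cv2
from bench import telemetry, viewer, arm
from scipy.spatial.transform import Rotation as R
def cap(n): return viewer.camera(n)
def dep(c,u,v,z):
    K=c["K"];k1=float(c["k1"]);u=np.asarray(u,float);v=np.asarray(v,float)
    xd=(u-K[0,2])/K[0,0];yd=(v-K[1,2])/K[1,1];x,y=xd.copy(),yd.copy()
    for _ in range(8):
        f=1+k1*(x*x+y*y);x=xd/f;y=yd/f
    P=np.stack([x*z,y*z,z],-1);E=c["extrinsics"]
    return (P-E[:3,3])@E[:3,:3]
def cloud(c):
    z=c["range_z"];v,u=np.mgrid[:z.shape[0],:z.shape[1]]
    P=dep(c,u,v,z);P[z<=0]=np.nan;return P
def proj(c,P):
    P=np.atleast_2d(P);E=c["extrinsics"];q=P@E[:3,:3].T+E[:3,3];x=q[:,0]/q[:,2];y=q[:,1]/q[:,2];f=1+float(c["k1"])*(x*x+y*y)
    return np.stack([c["K"][0,0]*x*f+c["K"][0,2],c["K"][1,1]*y*f+c["K"][1,2]],-1)
def crop(c,u0,u1,v0,v1,s,name):
    im=c["image"][v0:v1,u0:u1,::-1];cv2.imwrite("pics/"+name,cv2.resize(im,None,fx=s,fy=s,interpolation=cv2.INTER_CUBIC))
def ld(n):
    d=np.load(n);return {k:d[k] for k in d}
E
python3 - <<'E'
from h import *
t=ld("top0.npz");s=ld("side0.npz")
crop(t,360,540,90,290,4,"keys_top.png"); crop(s,340,470,70,210,4,"keys_side.png"); crop(t,120,380,110,280,3,"blk.png")
for n,c in(("t",t),("s",s)):
    P=cloud(c);x,y,z=P[...,0],P[...,1],P[...,2]
    b=(abs(z)<.03)&(x>.3)&(x<.9)
    print(n,"bench z",np.nanmedian(z[b]))
    # clusters of high stuff
    m=((z>.025)&(x>.3)&(x<1.1)&(abs(y)<.9)).astype(np.uint8)
    k,l,st,ce=cv2.connectedComponentsWithStats(m)
    for i in range(1,k):
        if st[i,4]>25:
            q=P[l==i];print(st[i],ce[i].round(),q.min(0).round(3),q.max(0).round(3))
E
```

```text
t bench z -8.10284101964319e-05
[  50   99   54   66 1680] [ 76. 135.] [0.691 0.637 0.025] [0.899 0.8   0.061]
[ 55 106  10  12  71] [ 59. 111.] [0.841 0.768 0.025] [0.876 0.797 0.038]
[ 290  119   56   32 1623] [317. 134.] [ 0.73  -0.113  0.025] [0.825 0.056 0.049]
[246 125  14  13  40] [253. 130.] [0.772 0.152 0.025] [0.81  0.192 0.031]
[359 136  15  15 159] [366. 143.] [ 0.729 -0.198  0.026] [ 0.772 -0.155  0.064]
[ 442  158   52   36 1067] [466. 177.] [ 0.588 -0.468  0.025] [ 0.666 -0.399  0.252]
[306 166  37  37 900] [324. 184.] [ 0.569 -0.103  0.025] [0.678 0.006 0.09 ]
[  5 175  37  67 793] [ 31. 207.] [0.454 0.825 0.025] [0.653 0.9   0.067]
[410 198  39  27 670] [426. 211.] [ 0.503 -0.376  0.026] [ 0.576 -0.303  0.194]
[162 200  34  43 443] [177. 213.] [0.452 0.326 0.027] [0.561 0.376 0.209]
[253 229  36  36 933] [270. 246.] [0.386 0.059 0.025] [0.489 0.162 0.089]
[423 242  38  34 955] [443. 257.] [ 0.372 -0.389  0.025] [ 0.452 -0.337  0.251]
s bench z -0.00020375774383598266
[ 356   84   43   98 2462] [377. 134.] [ 0.499 -0.467  0.025] [ 0.666 -0.298  0.248]
[ 418  106   38   80 1640] [435. 142.] [ 0.368 -0.401  0.025] [ 0.451 -0.335  0.248]
[289 175  15  17 172] [296. 184.] [ 0.724 -0.195  0.025] [ 0.767 -0.154  0.063]
[ 230  191   59   49 1569] [259. 215.] [ 0.726 -0.115  0.025] [0.821 0.059 0.046]
[292 206  49  37 984] [316. 224.] [ 0.564 -0.099  0.025] [0.675 0.007 0.086]
[208 261   8  13  31] [212. 267.] [0.765 0.164 0.025] [0.8   0.191 0.028]
[ 332  269   57   48 1489] [360. 292.] [0.383 0.058 0.025] [0.487 0.161 0.087]
[ 238  306   69   72 1456] [258. 336.] [0.448 0.326 0.025] [0.558 0.376 0.209]
```

```bash
ls pics
```

```text
blk.png
keys_side.png
keys_top.png
side0.png
top0.png
```

View pics/keys_top.png

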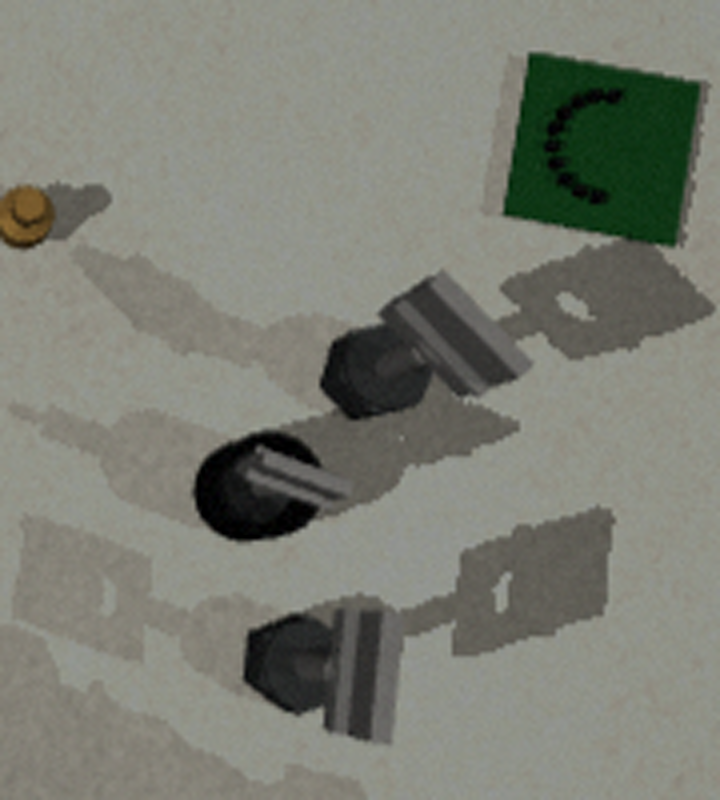

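View pics/keys_side.png

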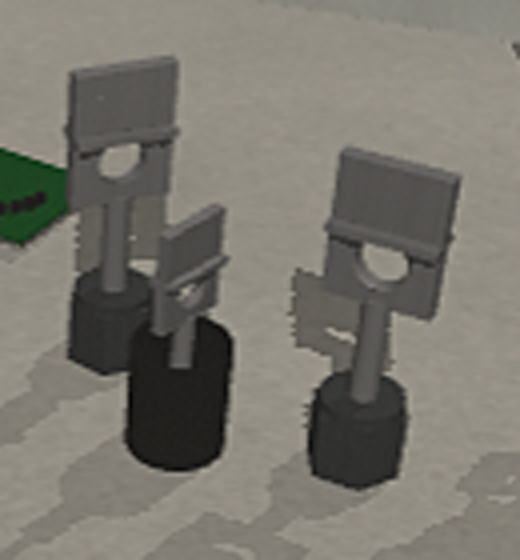

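View pics/blk.png

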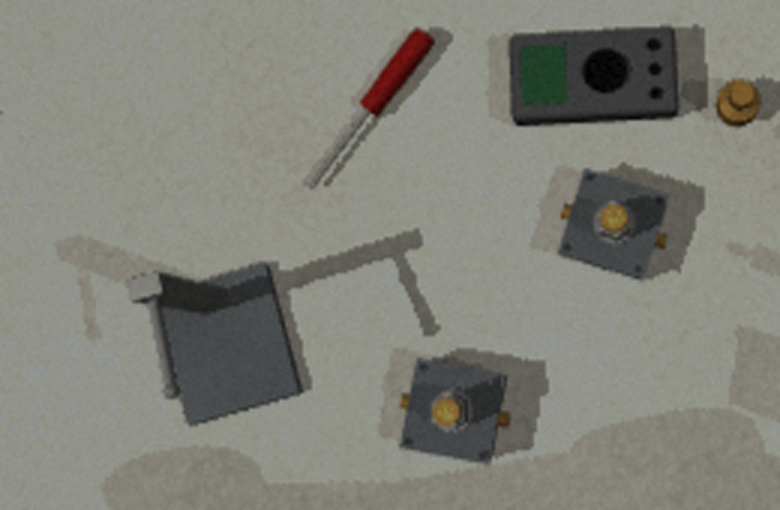

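Of the key-like things, (462,180) and (440,255) in the top picture are large copies, about 0.25 m tall and not in a pot. The one at (427,210) is the smallest and stands in the black pot. Its top is at 0.19 m, which matches 5 + 185 mm, so that's the key. The two other box slots look empty, so there are 2 blocks. Next I'll measure them precisely.

```bash
python3 - <<'E'
from h import *
st=telemetry.state();Rm=R.from_rotvec(st["eef_rot"]).as_matrix();print(Rm.round(3))
t=ld("top0.npz");s=ld("side0.npz")
reg={"nutA":(.62,-.05),"nutB":(.437,.11)}
for n,c in(("t",t),("s",s)):
    P=cloud(c);x,y,z=P[...,0],P[...,1],P[...,2];im=c["image"].astype(int)
    for k,(a,b) in reg.items():
        near=(np.hypot(x-a,y-b)<.03)
        m=near&(z>.078);q=P[m];print(n,k,"cone",m.sum(),((q.min(0)+q.max(0))/2).round(4),q.mean(0).round(4),(q.max(0)-q.min(0)).round(4))
        m=near&(z>.068)&(z<.0775);q=P[m];print("   shoulder",m.sum(),((q.min(0)+q.max(0))/2).round(4))
        # lid
        m=(np.hypot(x-a,y-b)<.075)&(z>.036)&(z<.0425);q=P[m][:,:2].astype(np.float32);r=cv2.minAreaRect(q);print("   lid",m.sum(),r)
    m=(np.hypot(x-.54,y+.34)<.08)&(z>.17)&(z<.2);q=P[m];r=cv2.minAreaRect(q[:,:2].astype(np.float32));print(n,"keytop",m.sum(),r,q[:,2].max(),np.median(q[:,2]))
    m=(np.hypot(x-.54,y+.34)<.06)&(z>.083)&(z<.095);q=P[m];print(n,"potrim",m.sum(),cv2.minEnclosingCircle(q[:,:2].astype(np.float32)))
    m=(x>.4)&(x<.6)&(y>.28)&(y<.42)&(z>.198);q=P[m];print(n,"post",m.sum(),q.min(0).round(3),q.max(0).round(3),q.mean(0).round(4))
    m=(x>.4)&(x<.6)&(y>.28)&(y<.42)&(z>.17)&(z<.2)
    q=P[m];q=q[q[:,0]<.53];l=cv2.fitLine(q[:,:2].astype(np.float32),cv2.DIST_HUBER,0,.001,.001).ravel();print(n,"peg",m.sum(),q.min(0).round(3),q.max(0).round(3),l)
crop(t,300,350,160,210,12,"nA.png");crop(t,245,295,220,270,12,"nB.png");crop(s,285,345,195,245,12,"nAs.png");crop(s,330,390,262,322,12,"nBs.png")
E
```

```text
[[ 0.32  -0.947 -0.   ]
 [-0.947 -0.32   0.001]
 [-0.001  0.    -1.   ]]
t nutA cone 68 [ 0.6234 -0.0503  0.0838] [ 0.6232 -0.0496  0.0839] [0.0238 0.0262 0.0114]
   shoulder 38 [ 0.6232 -0.0501  0.0733]
   lid 614 ((0.623561680316925, -0.049512531608343124), (0.08960549533367157, 0.09003383666276932), 72.35598754882812)
t nutB cone 70 [0.4366 0.1091 0.0836] [0.4374 0.11   0.0833] [0.0228 0.0283 0.0109]
   shoulder 37 [0.4365 0.1102 0.0733]
   lid 625 ((0.4376491904258728, 0.11057332158088684), (0.09042944759130478, 0.08982230722904205), 79.64537048339844)
t keytop 121 ((0.5397685170173645, -0.3415130078792572), (0.060602251440286636, 0.010474791750311852), 69.08934783935547) 0.1935683697338252 0.18888299631971925
t potrim 119 ((0.5401458740234375, -0.341721773147583), 0.03830358386039734)
t post 152 [0.452 0.326 0.198] [0.561 0.376 0.209] [0.5145 0.3479 0.2021]
t peg 146 [0.452 0.328 0.189] [0.528 0.356 0.2  ] [0.9511314  0.30878642 0.4952899  0.34203923]
s nutA cone 70 [ 0.6196 -0.0495  0.0825] [ 0.6198 -0.049   0.0829] [0.0251 0.0298 0.0077]
   shoulder 62 [ 0.6198 -0.0518  0.073 ]
   lid 598 ((0.6201995611190796, -0.05044369027018547), (0.09282877296209335, 0.09311388432979584), 73.02513885498047)
s nutB cone 108 [0.4336 0.1087 0.0827] [0.4333 0.1105 0.0832] [0.0255 0.029  0.0084]
   shoulder 83 [0.4339 0.1135 0.0727]
   lid 983 ((0.43428951501846313, 0.10895929485559464), (0.09264448285102844, 0.09156591445207596), 79.60638427734375)
s keytop 135 ((0.5370850563049316, -0.3438262939453125), (0.06614722311496735, 0.015472780913114548), 68.48749542236328) 0.1918144749757151 0.18459507616270956
s potrim 141 ((0.5341880321502686, -0.3403525948524475), 0.042872197926044464)
s post 349 [0.448 0.326 0.198] [0.558 0.375 0.209] [0.5098 0.3492 0.2014]
s peg 429 [0.448 0.33  0.187] [0.53  0.359 0.2  ] [0.963055   0.2693047  0.49901143 0.34755945]
```

```bash
cd pics; python3 -c "
import cv2,numpy as np
a=[cv2.resize(cv2.imread(f),(390,290)) if 0 else cv2.resize(cv2.imread(f),(390,390*cv2.imread(f).shape[0]//cv2.imread(f).shape[1]))[:290] for f in ('nAs.png','nBs.png')]
b=[cv2.resize(cv2.imread(f),(300,300)) for f in ('nA.png','nB.png')]
cv2.imwrite('m1.png',np.hstack(b));h=min(x.shape[0] for x in a);cv2.imwrite('m2.png',np.hstack([x[:h] for x in a]))"
```

```text
(no output)
```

View pics/m1.png

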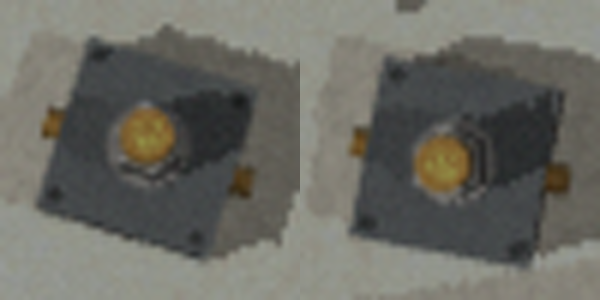

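View pics/m2.png

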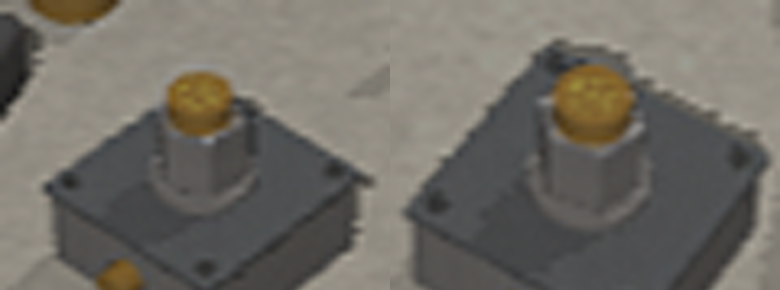

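arm_command:
  increments:
    - {"delta_pos":[0,0,-45],"rot":[0,0,0],"gripper":-1}
    - {"delta_pos":[0,0,-45],"rot":[0,0,0],"gripper":-1}
    - {"delta_pos":[-25,-38,0],"rot":[0,0,-8],"gripper":-1}
    - {"delta_pos":[-19,-41,0],"rot":[0,0,-8],"gripper":-1}
    - {"delta_pos":[-13,-43,0],"rot":[0,0,-8],"gripper":-1}
    - {"delta_pos":[-7,-44,0],"rot":[0,0,-8],"gripper":-1}

```text
time: 0.7
position: [0.31, -0.4493, 0.3945]
eef_rot: [-2.961, 1.045, 0.008]
contact_force: [1.2, -0.5, -0.3]
width: 0.998
```

```bash
cat > plan.py <<'E'
import sys
from h import *
def plan(x,y,z,yaw,g=-1,step=45,rs=8.0,show=True,mx=12):
    """tool down target; yaw = azimuth of tool x deg; chooses sign of rotation as (yaw-cur) unwrapped given"""
    st=telemetry.state();M=R.from_rotvec(st["eef_rot"]).as_matrix();p=st["position"].copy()
    cur=np.degrees(np.arctan2(M[1,0],M[0,0]))
    d=(yaw-cur)  # caller handles wrap; + is ccw => tool z negative
    tgt=np.array([x,y,z])
    # final tilt corr: target matrix
    n=max(int(np.ceil(np.linalg.norm(tgt-p)*1000/step)),int(np.ceil(abs(d)/rs)),1)
    print("cur",p.round(4),"yaw",round(cur,2),"tilt z",M[:,2].round(4),"j7",st["joint_positions"][6].round(3),"d",round(d,1),"n",n,"F",st["contact_force"].round(2),"m",st["moment"].round(3),"w",round(st["width"],3),"t",st["time"])
    rows=[]
    a=np.radians(cur)
    def mat(a): return np.array([[np.cos(a),np.sin(a),0],[np.sin(a),-np.cos(a),0],[0,0,-1]])
    for i in range(n):
        f=mat(np.radians(cur+d*i/n)) if i else M
        dl=f.T@(tgt-p)/n*1000
        rv=R.from_matrix(f.T@mat(np.radians(cur+d*(i+1)/n))).as_rotvec(degrees=True)
        rows.append('{"delta_pos": [%g, %g, %g], "rot": [%g, %g, %g], "gripper": %g}'%(*dl.round(1),*rv.round(2),g))
    if show: print(",\n".join(rows[:mx]))
if __name__=="__main__":
    a=[float(v) for v in sys.argv[1:]]
    plan(*a)
E
python3 plan.py 0.622 -0.05 0.25 95 -1
```

```text
cur [ 0.31   -0.4493  0.3945] yaw -38.87 tilt z [-0.004   0.0032 -1.    ] j7 0.111 d 133.9 n 17 F [ 1.25 -0.45 -0.29] m [-0.078 -0.066  0.045] w 0.998 t 0.7
{"delta_pos": [-0.4, -29.8, 8.5], "rot": [-0.02, 0.29, -7.87], "gripper": -1},
{"delta_pos": [3.6, -29.6, 8.5], "rot": [0, 0, -7.87], "gripper": -1},
{"delta_pos": [7.7, -28.8, 8.5], "rot": [0, 0, -7.87], "gripper": -1},
{"delta_pos": [11.5, -27.5, 8.5], "rot": [0, 0, -7.87], "gripper": -1},
{"delta_pos": [15.2, -25.7, 8.5], "rot": [0, 0, -7.87], "gripper": -1},
{"delta_pos": [18.6, -23.3, 8.5], "rot": [0, 0, -7.87], "gripper": -1},
{"delta_pos": [21.6, -20.6, 8.5], "rot": [0, 0, -7.87], "gripper": -1},
{"delta_pos": [24.2, -17.4, 8.5], "rot": [0, 0, -7.87], "gripper": -1},
{"delta_pos": [26.4, -13.9, 8.5], "rot": [0, 0, -7.87], "gripper": -1},
{"delta_pos": [28, -10.2, 8.5], "rot": [0, 0, -7.87], "gripper": -1},
{"delta_pos": [29.1, -6.3, 8.5], "rot": [0, 0, -7.87], "gripper": -1},
{"delta_pos": [29.7, -2.2, 8.5], "rot": [0, 0, -7.87], "gripper": -1}
```

arm_command:
  increments:
    - {"delta_pos":[0,-30,0],"rot":[0,0,-7.9],"gripper":-1}
    - {"delta_pos":[4,-30,0],"rot":[0,0,-7.9],"gripper":-1}
    - {"delta_pos":[8,-29,0],"rot":[0,0,-7.9],"gripper":-1}
    - {"delta_pos":[11,-28,0],"rot":[0,0,-7.9],"gripper":-1}
    - {"delta_pos":[15,-26,0],"rot":[0,0,-7.9],"gripper":-1}
    - {"delta_pos":[19,-23,5],"rot":[0,0,-7.9],"gripper":-1}
    - {"delta_pos":[22,-21,15],"rot":[0,0,-7.9],"gripper":-1}
    - {"delta_pos":[24,-17,15],"rot":[0,0,-7.9],"gripper":-1}
    - {"delta_pos":[26,-14,15],"rot":[0,0,-7.9],"gripper":-1}
    - {"delta_pos":[28,-10,15],"rot":[0,0,-7.9],"gripper":-1}
    - {"delta_pos":[29,-6,15],"rot":[0,0,-7.9],"gripper":-1}
    - {"delta_pos":[30,-2,15],"rot":[0,0,-7.9],"gripper":-1}

```text
time: 1.9
position: [0.5289, -0.1437, 0.2971]
eef_rot: [-2.716, -1.572, 0.002]
contact_force: [0.2, -0.2, -0.1]
width: 1.0
```

```bash
python3 plan.py 0.622 -0.05 0.21 95 -1
```

```text
cur [ 0.5289 -0.1437  0.2971] yaw 60.12 tilt z [-0.0028  0.0023 -1.    ] j7 0.899 d 34.9 n 5 F [ 0.21 -0.2  -0.11] m [-0.046  0.02   0.009] w 1.0 t 1.9
{"delta_pos": [25.5, 6.9, 17.4], "rot": [-0.2, -0.05, -6.98], "gripper": -1},
{"delta_pos": [24.5, 9.9, 17.4], "rot": [0, 0, -6.98], "gripper": -1},
{"delta_pos": [23.1, 12.8, 17.4], "rot": [0, 0, -6.98], "gripper": -1},
{"delta_pos": [21.4, 15.5, 17.4], "rot": [0, 0, -6.98], "gripper": -1},
{"delta_pos": [19.4, 18, 17.4], "rot": [0, 0, -6.98], "gripper": -1}
```

arm_command:
  increments:
    - {"delta_pos":[25.5,7,17.5],"rot":[-0.2,0,-7],"gripper":-1}
    - {"delta_pos":[24.5,10,17.5],"rot":[0,0,-7],"gripper":-1}
    - {"delta_pos":[23,13,17.5],"rot":[0,0,-7],"gripper":-1}
    - {"delta_pos":[21.5,15.5,17.5],"rot":[0,0,-7],"gripper":-1}
    - {"delta_pos":[19.5,18,17.5],"rot":[0,0,-7],"gripper":-1}

```text
time: 2.4
position: [0.6241, -0.0441, 0.2051]
eef_rot: [-2.088, -2.346, -0.0]
contact_force: [1.0, -0.1, 0.4]
width: 1.001
```

```bash
python3 plan.py 0.622 -0.05 0.15 95 -1; python3 - <<'E'
from h import *
for n in("top","side"):
    c=cap(n);p=proj(c,[.622,-.05,.1])[0].astype(int);crop(c,p[0]-60,p[0]+60,p[1]-60,p[1]+60,5,f"a1{n}.png")
E
```

```text
cur [ 0.6241 -0.0441  0.2051] yaw 96.66 tilt z [-8.e-04  1.e-03 -1.e+00] j7 1.205 d -1.7 n 2 F [ 0.99 -0.14  0.37] m [ 0.007 -0.029 -0.028] w 1.001 t 2.4
{"delta_pos": [-2.9, -1.4, 27.6], "rot": [-0.04, -0.06, 0.83], "gripper": -1},
{"delta_pos": [-2.8, -1.3, 27.6], "rot": [0, 0, 0.83], "gripper": -1}
```

View pics/a1side.png

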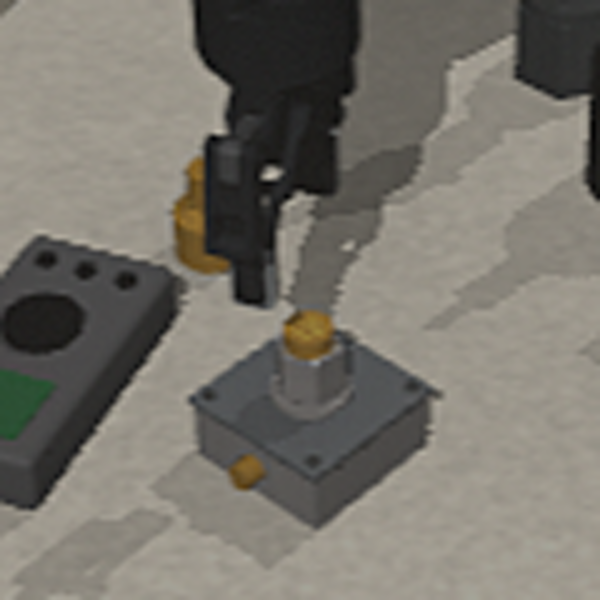

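arm_command:
  increments:
    - {"delta_pos":[-3,-1.5,27],"rot":[0,0,0.8],"gripper":-1}
    - {"delta_pos":[-3,-1,27],"rot":[0,0,0.8],"gripper":-1}
    - {"delta_pos":[0,0,22],"rot":[0,0,0],"gripper":-1}
    - {"delta_pos":[0,0,0],"rot":[0,0,0],"gripper":-1}
  squeeze: 20

```text
time: 2.9
position: [0.6215, -0.048, 0.1244]
eef_rot: [-2.118, -2.313, 0.0]
contact_force: [-0.0, 0.3, 0.3]
width: 0.997
```

```bash
python3 plan.py 0.622 -0.05 0.124 95 -1
```

```text
cur [ 0.6215 -0.048   0.1244] yaw 95.03 tilt z [-0.0045  0.0038 -1.    ] j7 1.124 d -0.0 n 1 F [-0.01  0.32  0.26] m [-0.038  0.     0.005] w 0.997 t 2.9
{"delta_pos": [-2, 0.4, 0.4], "rot": [-0.24, -0.24, 0.03], "gripper": -1}
```

arm_command:
  increments:
    - {"delta_pos":[-2,0.4,0],"rot":[-0.2,-0.2,0],"gripper":0}
    - {"delta_pos":[0,0,0],"rot":[0,0,0],"gripper":1}
    - {"delta_pos":[0,0,0],"rot":[0,0,0],"gripper":1}
    - {"delta_pos":[0,0,0],"rot":[0,0,0],"gripper":1}
    - {"delta_pos":[0,0,0],"rot":[0,0,0],"gripper":1}
    - {"delta_pos":[0,0,0],"rot":[0,0,0],"gripper":1}
    - {"delta_pos":[0,0,0],"rot":[0,0,0],"gripper":1}
  squeeze: 20

```text
time: 3.6
position: [0.6229, -0.0505, 0.1281]
eef_rot: [2.122, 2.314, 0.003]
contact_force: [1.3, 0.1, -6.7]
width: 0.371
```

```bash
python3 plan.py 0.622 -0.05 0.124 95 -1;python3 - <<'E'
from h import *
for n in("top","side"):
    c=cap(n);p=proj(c,[.622,-.05,.1])[0].astype(int);crop(c,p[0]-40,p[0]+40,p[1]-40,p[1]+40,7,f"a2{n}.png")
E
```

```text
cur [ 0.6229 -0.0505  0.1281] yaw 94.94 tilt z [ 2.7e-03  3.0e-04 -1.0e+00] j7 1.124 d 0.1 n 1 F [ 1.32  0.09 -6.7 ] m [ 0.071 -0.303  0.064] w 0.371 t 3.6
{"delta_pos": [0.6, -0.8, 4.1], "rot": [0.16, -0, -0.06], "gripper": -1}
```

View pics/a2side.png

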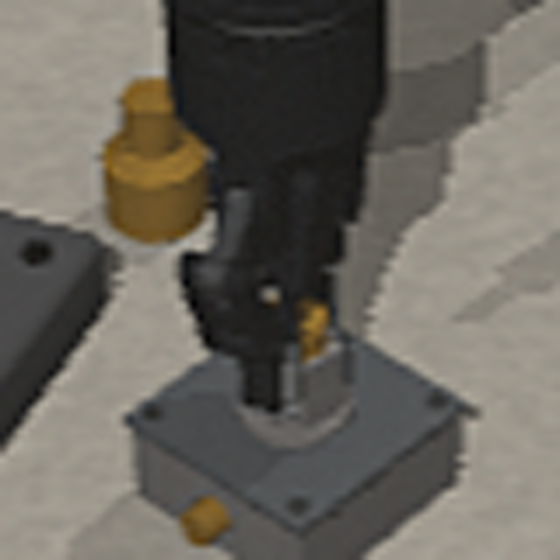

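arm_command:
  increments:
    - {"delta_pos":[0,0,0],"rot":[0,0,8],"gripper":1}
    - {"delta_pos":[0,0,0],"rot":[0,0,8],"gripper":1}
    - {"delta_pos":[0,0,0],"rot":[0,0,8],"gripper":1}
    - {"delta_pos":[0,0,0],"rot":[0,0,8],"gripper":1}

```text
time: 4.1
position: [0.6227, -0.0513, 0.1281]
eef_rot: [2.693, 1.615, 0.003]
contact_force: [0.1, -0.1, -6.6]
width: 0.368
```

```bash
python3 plan.py 0.6229 -0.0505 0.124 95 -1;
```

```text
cur [ 0.6227 -0.0513  0.1281] yaw 61.91 tilt z [ 2.1e-03  1.0e-04 -1.0e+00] j7 0.639 d 33.1 n 5 F [ 0.08 -0.08 -6.59] m [-0.071  0.084  0.124] w 0.368 t 4.1
{"delta_pos": [0.2, -0, 0.8], "rot": [0.11, -0.06, -6.62], "gripper": -1},
{"delta_pos": [0.2, -0, 0.8], "rot": [0, 0, -6.62], "gripper": -1},
{"delta_pos": [0.2, -0, 0.8], "rot": [0, 0, -6.62], "gripper": -1},
{"delta_pos": [0.2, 0, 0.8], "rot": [0, 0, -6.62], "gripper": -1},
{"delta_pos": [0.2, 0, 0.8], "rot": [0, 0, -6.62], "gripper": -1}
```

arm_command:
  increments:
    - {"delta_pos":[0,0,0],"rot":[0,0,8],"gripper":1}
    - {"delta_pos":[0,0,0],"rot":[0,0,8],"gripper":1}
    - {"delta_pos":[0,0,0],"rot":[0,0,8],"gripper":1}
    - {"delta_pos":[0,0,0],"rot":[0,0,8],"gripper":1}
    - {"delta_pos":[0,0,0],"rot":[0,0,8],"gripper":1}
    - {"delta_pos":[0,0,0],"rot":[0,0,8],"gripper":1}
    - {"delta_pos":[0,0,0],"rot":[0,0,8],"gripper":1}
    - {"delta_pos":[0,0,0],"rot":[0,0,8],"gripper":1}
    - {"delta_pos":[0,0,0],"rot":[0,0,8],"gripper":1}
    - {"delta_pos":[0,0,0],"rot":[0,0,8],"gripper":1}
    - {"delta_pos":[0,0,0],"rot":[0,0,8],"gripper":1}

```text
time: 5.2
position: [0.6209, -0.0519, 0.128]
eef_rot: [3.034, -0.807, -0.003]
contact_force: [-0.3, -0.3, -7.0]
width: 0.372
```

```bash
python3 plan.py 0.6229 -0.0505 0.124 -34.2 -1|head -1
```

```text
cur [ 0.6209 -0.0519  0.128 ] yaw -29.79 tilt z [-0.0023 -0.0011 -1.    ] j7 -0.642 d -4.4 n 1 F [-0.25 -0.31 -7.03] m [-0.065  0.146  0.138] w 0.372 t 5.2
```

arm_command:
  increments:
    - {"delta_pos":[0,0,0],"rot":[0,0,4],"gripper":1}
    - {"delta_pos":[0,0,0],"rot":[0,0,4],"gripper":1}
    - {"delta_pos":[0,0,0],"rot":[0,0,4],"gripper":1}
    - {"delta_pos":[0,0,0],"rot":[0,0,4],"gripper":1}

```text
time: 5.6
position: [0.6206, -0.0515, 0.128]
eef_rot: [2.883, -1.241, -0.004]
contact_force: [0.7, -0.5, -5.9]
width: 0.372
```

```bash
python3 plan.py 0.6229 -0.0505 0.124 -34.2 -1|head -1
```

```text
cur [ 0.6206 -0.0515  0.128 ] yaw -46.58 tilt z [-0.0033 -0.0013 -1.    ] j7 -0.868 d 12.4 n 2 F [ 0.73 -0.5  -5.88] m [-0.173 -0.13   0.159] w 0.372 t 5.6
```

arm_command:
  increments:
    - {"delta_pos":[0,0,0],"rot":[0,0,4],"gripper":1}
    - {"delta_pos":[0,0,0],"rot":[0,0,4],"gripper":1}

```text
time: 5.8
position: [0.6204, -0.0514, 0.128]
eef_rot: [2.786, -1.447, -0.004]
contact_force: [1.0, -1.6, -6.5]
width: 0.373
```

arm_command:
  increments:
    - {"delta_pos":[0,0,0],"rot":[0,0,0],"gripper":1}

```text
time: 5.9
position: [0.6204, -0.0513, 0.128]
eef_rot: [2.785, -1.448, -0.004]
contact_force: [0.3, -1.5, -6.1]
width: 0.37
```

```bash
python3 plan.py 0.6229 -0.0505 0.124 -34.2 -1|head -1
```

```text
cur [ 0.6204 -0.0513  0.128 ] yaw -54.96 tilt z [-0.0038 -0.0013 -1.    ] j7 -0.98 d 20.8 n 3 F [ 0.32 -1.51 -6.1 ] m [-0.395 -0.235 -0.172] w 0.37 t 5.9
```

arm_command:
  increments:
    - {"delta_pos":[0,0,0],"rot":[0,0,4],"gripper":1}
    - {"delta_pos":[0,0,0],"rot":[0,0,4],"gripper":1}

```text
time: 6.1
position: [0.6204, -0.0512, 0.128]
eef_rot: [2.678, -1.637, -0.005]
contact_force: [0.7, 0.3, -6.2]
width: 0.372
```

```bash
python3 plan.py 0.6229 -0.0505 0.124 -34.2 -1|head -1
```

```text
cur [ 0.6204 -0.0512  0.128 ] yaw -62.85 tilt z [-4.1e-03 -9.0e-04 -1.0e+00] j7 -1.085 d 28.7 n 4 F [ 0.73  0.3  -6.21] m [-0.073 -0.058  0.094] w 0.372 t 6.1
```

arm_command:
  increments:
    - {"delta_pos":[0,0,0],"rot":[0,0,4],"gripper":1}
    - {"delta_pos":[0,0,0],"rot":[0,0,4],"gripper":1}

```text
time: 6.3
position: [0.6203, -0.051, 0.128]
eef_rot: [2.557, -1.82, -0.005]
contact_force: [-0.7, -1.6, -6.6]
width: 0.371
```

```bash
python3 plan.py 0.6229 -0.0505 0.124 -34.2 -1|head -1
```

```text
cur [ 0.6203 -0.051   0.128 ] yaw -70.89 tilt z [-4.3e-03 -5.0e-04 -1.0e+00] j7 -1.191 d 36.7 n 5 F [-0.71 -1.57 -6.59] m [-0.186 -0.089  0.09 ] w 0.371 t 6.3
```

arm_command:
  increments:
    - {"delta_pos":[0,0,0],"rot":[0,0,4],"gripper":1}

```text
time: 6.4
position: [0.6203, -0.0509, 0.128]
eef_rot: [2.492, -1.908, -0.005]
contact_force: [0.6, -1.0, -5.8]
width: 0.373
```

```bash
python3 plan.py 0.6229 -0.0505 0.124 -34.2 -1|head -1
```

```text
cur [ 0.6203 -0.0509  0.128 ] yaw -74.89 tilt z [-4.5e-03 -4.0e-04 -1.0e+00] j7 -1.244 d 40.7 n 6 F [ 0.57 -0.99 -5.84] m [-0.188 -0.152  0.326] w 0.373 t 6.4
```

arm_command:
  increments:
    - {"delta_pos":[0,0,0],"rot":[0,0,3],"gripper":1}

```text
time: 6.5
position: [0.6202, -0.0509, 0.128]
eef_rot: [2.441, -1.973, -0.005]
contact_force: [0.4, -0.9, -6.7]
width: 0.372
```

```bash
python3 plan.py 0.6229 -0.0505 0.124 -34.2 -1|head -1
```

```text
cur [ 0.6202 -0.0509  0.128 ] yaw -77.89 tilt z [-4.6e-03 -3.0e-04 -1.0e+00] j7 -1.284 d 43.7 n 6 F [ 0.36 -0.92 -6.69] m [-0.258 -0.118  0.347] w 0.372 t 6.5
```

arm_command:
  increments:
    - {"delta_pos":[0,0,0],"rot":[0,0,0],"gripper":-1}
    - {"delta_pos":[0,0,0],"rot":[0,0,0],"gripper":-1}
    - {"delta_pos":[0,0,-2],"rot":[0,0,0],"gripper":-1}
    - {"delta_pos":[0,0,-30],"rot":[0,0,0],"gripper":-1}
    - {"delta_pos":[0,0,-45],"rot":[0,0,0],"gripper":-1}

```text
time: 7.0
position: [0.6189, -0.0499, 0.203]
eef_rot: [2.448, -1.958, -0.015]
contact_force: [-0.1, 0.1, 0.7]
width: 1.001
```

```bash
python3 - <<'E'
from plan import *
plan(.4357,.1093,.2,105,mx=24)
c=cap("side");p=proj(c,[.622,-.05,.06])[0].astype(int);crop(c,p[0]-30,p[0]+30,p[1]-30,p[1]+30,9,"a3side.png")
E
```

```text
cur [ 0.6189 -0.0499  0.203 ] yaw -77.3 tilt z [-1.190e-02  6.000e-04 -9.999e-01] j7 -1.285 d 182.3 n 23 F [-0.11  0.14  0.7 ] m [ 0.022 -0.014 -0.012] w 1.001 t 7.0
{"delta_pos": [-8.5, 6.2, 0.2], "rot": [0.65, 0.23, -7.92], "gripper": -1},
{"delta_pos": [-9.3, 5, 0.1], "rot": [0, 0, -7.93], "gripper": -1},
{"delta_pos": [-9.9, 3.7, 0.1], "rot": [0, 0, -7.93], "gripper": -1},
{"delta_pos": [-10.3, 2.3, 0.1], "rot": [0, 0, -7.93], "gripper": -1},
{"delta_pos": [-10.5, 0.8, 0.1], "rot": [0, 0, -7.93], "gripper": -1},
{"delta_pos": [-10.5, -0.6, 0.1], "rot": [0, 0, -7.93], "gripper": -1},
{"delta_pos": [-10.4, -2.1, 0.1], "rot": [0, 0, -7.93], "gripper": -1},
{"delta_pos": [-10, -3.5, 0.1], "rot": [0, 0, -7.93], "gripper": -1},
{"delta_pos": [-9.4, -4.8, 0.1], "rot": [0, 0, -7.93], "gripper": -1},
{"delta_pos": [-8.6, -6.1, 0.1], "rot": [0, 0, -7.93], "gripper": -1},
{"delta_pos": [-7.7, -7.2, 0.1], "rot": [0, 0, -7.93], "gripper": -1},
{"delta_pos": [-6.7, -8.2, 0.1], "rot": [0, 0, -7.93], "gripper": -1},
{"delta_pos": [-5.5, -9, 0.1], "rot": [0, 0, -7.93], "gripper": -1},
{"delta_pos": [-4.2, -9.7, 0.1], "rot": [0, 0, -7.93], "gripper": -1},
{"delta_pos": [-2.8, -10.2, 0.1], "rot": [0, 0, -7.93], "gripper": -1},
{"delta_pos": [-1.4, -10.5, 0.1], "rot": [0, 0, -7.93], "gripper": -1},
{"delta_pos": [0.1, -10.6, 0.1], "rot": [0, 0, -7.93], "gripper": -1},
{"delta_pos": [1.5, -10.4, 0.1], "rot": [0, 0, -7.93], "gripper": -1},
{"delta_pos": [3, -10.1, 0.1], "rot": [0, 0, -7.93], "gripper": -1},
{"delta_pos": [4.3, -9.6, 0.1], "rot": [0, 0, -7.93], "gripper": -1},
{"delta_pos": [5.6, -8.9, 0.1], "rot": [0, 0, -7.93], "gripper": -1},
{"delta_pos": [6.8, -8.1, 0.1], "rot": [0, 0, -7.93], "gripper": -1},
{"delta_pos": [7.9, -7.1, 0.1], "rot": [0, 0, -7.93], "gripper": -1}
```

View pics/a3side.png

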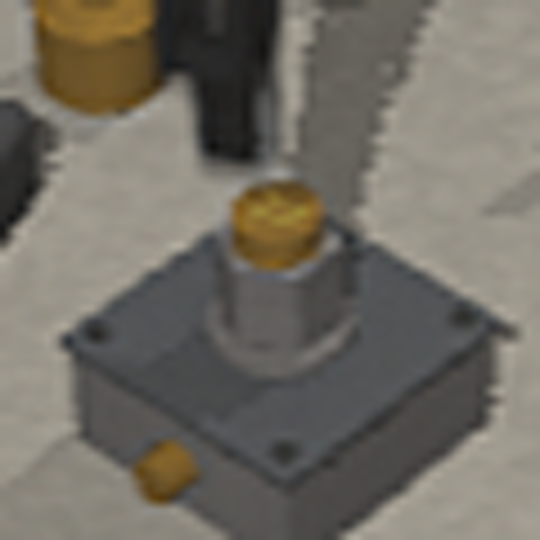

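arm_command:
  increments:
    - {"delta_pos":[-8.5,6,0],"rot":[0.6,0.2,-7.9],"gripper":-1}
    - {"delta_pos":[-9,5,0],"rot":[0,0,-7.9],"gripper":-1}
    - {"delta_pos":[-10,3.5,0],"rot":[0,0,-7.9],"gripper":-1}
    - {"delta_pos":[-10,2.5,0],"rot":[0,0,-7.9],"gripper":-1}
    - {"delta_pos":[-10.5,1,0],"rot":[0,0,-7.9],"gripper":-1}
    - {"delta_pos":[-10.5,-0.5,0],"rot":[0,0,-7.9],"gripper":-1}
    - {"delta_pos":[-10.5,-2,0],"rot":[0,0,-7.9],"gripper":-1}
    - {"delta_pos":[-10,-3.5,0],"rot":[0,0,-7.9],"gripper":-1}
    - {"delta_pos":[-9.5,-5,0],"rot":[0,0,-7.9],"gripper":-1}
    - {"delta_pos":[-8.5,-6,0],"rot":[0,0,-7.9],"gripper":-1}
    - {"delta_pos":[-7.5,-7,0],"rot":[0,0,-7.9],"gripper":-1}
    - {"delta_pos":[-6.5,-8,0],"rot":[0,0,-7.9],"gripper":-1}

```text
time: 8.25
position: [0.5244, 0.0307, 0.2177]
eef_rot: [3.077, 0.602, 0.04]
contact_force: [0.1, -0.4, -0.9]
width: 0.999
```

arm_command:
  increments:
    - {"delta_pos":[-5.5,-9,0],"rot":[0,0,-7.9],"gripper":-1}
    - {"delta_pos":[-4,-9.5,0],"rot":[0,0,-7.9],"gripper":-1}
    - {"delta_pos":[-3,-10,0],"rot":[0,0,-7.9],"gripper":-1}
    - {"delta_pos":[-1.5,-10.5,0],"rot":[0,0,-7.9],"gripper":-1}
    - {"delta_pos":[0,-10.5,0],"rot":[0,0,-7.9],"gripper":-1}
    - {"delta_pos":[1.5,-10.5,0],"rot":[0,0,-7.9],"gripper":-1}
    - {"delta_pos":[3,-10,0],"rot":[0,0,-7.9],"gripper":-1}
    - {"delta_pos":[4.5,-9.5,0],"rot":[0,0,-7.9],"gripper":-1}
    - {"delta_pos":[5.5,-9,0],"rot":[0,0,-7.9],"gripper":-1}
    - {"delta_pos":[7,-8,0],"rot":[0,0,-7.9],"gripper":-1}
    - {"delta_pos":[8,-7,0],"rot":[0,0,-7.9],"gripper":-1}

```text
time: 9.35
position: [0.428, 0.0986, 0.2189]
eef_rot: [1.701, 2.601, 0.032]
contact_force: [0.1, 0.1, 1.3]
width: 0.998
```

```bash
python3 plan.py .4357 .1093 .16 105
```

```text
cur [0.428  0.0986 0.2189] yaw 113.6 tilt z [ 0.0392 -0.0013 -0.9992] j7 1.107 d -8.6 n 2 F [0.14 0.11 1.3 ] m [-0.001  0.029  0.035] w 0.998 t 9.35
{"delta_pos": [3.9, 4.6, 29.6], "rot": [2.06, 0.89, 4.32], "gripper": -1},
{"delta_pos": [3.8, 5.4, 29.5], "rot": [0, 0, 4.3], "gripper": -1}
```

arm_command:
  increments:
    - {"delta_pos":[3.9,4.6,29],"rot":[2,0.9,4.3],"gripper":-1}
    - {"delta_pos":[3.8,5.4,25],"rot":[0,0,4.3],"gripper":-1}
    - {"delta_pos":[0,0,0],"rot":[0,0,0],"gripper":-1}

```text
time: 9.65
position: [0.4363, 0.1098, 0.1653]
eef_rot: [1.901, 2.497, 0.005]
contact_force: [0.5, 0.4, 0.5]
width: 1.0
```

```bash
python3 plan.py .4357 .1093 .124 105
```

```text
cur [0.4363 0.1098 0.1653] yaw 105.45 tilt z [ 4.5e-03  9.0e-04 -1.0e+00] j7 0.894 d -0.4 n 1 F [0.51 0.42 0.47] m [ 0.022 -0.002  0.073] w 1.0 t 9.65
{"delta_pos": [-0.3, -0.9, 41.3], "rot": [0.26, 0.02, 0.45], "gripper": -1}
```

arm_command:
  increments:
    - {"delta_pos":[-0.3,-0.9,41],"rot":[0.3,0,0.4],"gripper":-1}
    - {"delta_pos":[0,0,0],"rot":[0,0,0],"gripper":0}
    - {"delta_pos":[0,0,0],"rot":[0,0,0],"gripper":1}
    - {"delta_pos":[0,0,0],"rot":[0,0,0],"gripper":1}
    - {"delta_pos":[0,0,0],"rot":[0,0,0],"gripper":1}
    - {"delta_pos":[0,0,0],"rot":[0,0,0],"gripper":1}
    - {"delta_pos":[0,0,0],"rot":[0,0,0],"gripper":1}
    - {"delta_pos":[0,0,0],"rot":[0,0,0],"gripper":1}

```text
time: 10.45
position: [0.4362, 0.1077, 0.1304]
eef_rot: [1.898, 2.499, 0.001]
contact_force: [-0.7, 0.5, -27.6]
width: 0.396
```

```bash
python3 plan.py .4357 .1093 .124 105|head -1
```

```text
cur [0.4362 0.1077 0.1304] yaw 105.55 tilt z [ 0.0029 -0.0015 -1.    ] j7 0.827 d -0.6 n 1 F [ -0.67   0.53 -27.61] m [-0.04  -0.012  0.01 ] w 0.396 t 10.45
```

arm_command:
  increments:
    - {"delta_pos":[0,0,1],"rot":[0,0,0],"gripper":1}
    - {"delta_pos":[0,0,0],"rot":[0,0,0],"gripper":1}

```text
time: 10.65
position: [0.4359, 0.1073, 0.1299]
eef_rot: [1.899, 2.499, 0.001]
contact_force: [-0.1, 2.4, -15.4]
width: 0.399
```

```bash
python3 plan.py .4357 .1093 .124 105|head -1
```

```text
cur [0.4359 0.1073 0.1299] yaw 105.55 tilt z [ 0.0027 -0.0016 -1.    ] j7 0.826 d -0.5 n 1 F [ -0.07   2.4  -15.44] m [ 0.576  0.058 -0.018] w 0.399 t 10.65
```

```bash
python3 - <<'E'
from h import *
c=cap("side");p=proj(c,[.436,.11,.08])[0].astype(int);crop(c,p[0]-40,p[0]+40,p[1]-40,p[1]+40,7,"b1side.png")
E
```

```text
(no output)
```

View pics/b1side.png

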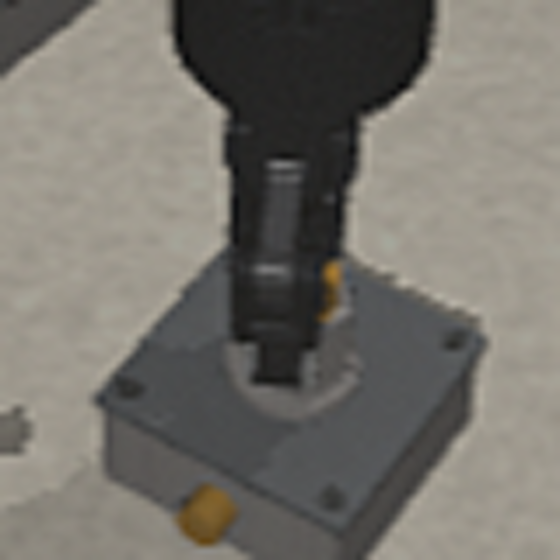

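arm_command:
  increments:
    - {"delta_pos":[0,0,0.5],"rot":[0,0,4],"gripper":1}
    - {"delta_pos":[0,0,0],"rot":[0,0,8],"gripper":1}
    - {"delta_pos":[0,0,0],"rot":[0,0,8],"gripper":1}
    - {"delta_pos":[0,0,0],"rot":[0,0,8],"gripper":1}

```text
time: 11.1
position: [0.4358, 0.1062, 0.13]
eef_rot: [2.46, 1.947, 0.001]
contact_force: [0.8, -1.3, -20.3]
width: 0.399
```

```bash
python3 plan.py .4357 .1093 .124 105|head -1
```

```text
cur [0.4358 0.1062 0.13  ] yaw 76.72 tilt z [ 0.0026 -0.0026 -1.    ] j7 0.43 d 28.3 n 4 F [  0.82  -1.29 -20.34] m [-0.094 -0.091  0.153] w 0.399 t 11.1
```

arm_command:
  increments:
    - {"delta_pos":[0,0,0.5],"rot":[0,0,8],"gripper":1}
    - {"delta_pos":[0,0,0],"rot":[0,0,8],"gripper":1}
    - {"delta_pos":[0,0,0],"rot":[0,0,8],"gripper":1}
    - {"delta_pos":[0,0,0],"rot":[0,0,8],"gripper":1}

```text
time: 11.5
position: [0.4352, 0.1051, 0.13]
eef_rot: [2.915, 1.16, -0.0]
contact_force: [-0.6, -0.5, -18.6]
width: 0.398
```

```bash
python3 plan.py .4357 .1093 .124 105|head -1
```

```text
cur [0.4352 0.1051 0.13  ] yaw 43.39 tilt z [ 0.0015 -0.0045 -1.    ] j7 -0.008 d 61.6 n 8 F [ -0.59  -0.48 -18.62] m [-0.235  0.14   0.142] w 0.398 t 11.5
```

arm_command:
  increments:
    - {"delta_pos":[0,0,0.5],"rot":[0,0,8],"gripper":1}
    - {"delta_pos":[0,0,0],"rot":[0,0,8],"gripper":1}
    - {"delta_pos":[0,0,0],"rot":[0,0,8],"gripper":1}
    - {"delta_pos":[0,0,0],"rot":[0,0,8],"gripper":1}
    - {"delta_pos":[0,0,0],"rot":[0,0,8],"gripper":1}
    - {"delta_pos":[0,0,0],"rot":[0,0,8],"gripper":1}
    - {"delta_pos":[0,0,0],"rot":[0,0,8],"gripper":1}
    - {"delta_pos":[0,0,0],"rot":[0,0,7],"gripper":1}

```text
time: 12.3
position: [0.4327, 0.1046, 0.1299]
eef_rot: [3.077, -0.601, -0.004]
contact_force: [-1.3, 0.5, -16.3]
width: 0.4
```

```bash
python3 plan.py .4357 .1093 .124 105|head -1
```

```text
cur [0.4327 0.1046 0.1299] yaw -22.11 tilt z [-0.0036 -0.006  -1.    ] j7 -0.81 d 127.1 n 16 F [ -1.29   0.5  -16.33] m [-0.014  0.241  0.103] w 0.4 t 12.3
```

arm_command:
  increments:
    - {"delta_pos":[0,0,0],"rot":[0,0,4],"gripper":1}
    - {"delta_pos":[0,0,0],"rot":[0,0,4],"gripper":1}
    - {"delta_pos":[0,0,0],"rot":[0,0,4],"gripper":1}

```text
time: 12.6
position: [0.4322, 0.1049, 0.1299]
eef_rot: [2.992, -0.933, -0.004]
contact_force: [0.9, -0.7, -17.5]
width: 0.397
```

```bash
python3 plan.py .4357 .1093 .124 105|head -1
```

```text
cur [0.4322 0.1049 0.1299] yaw -34.65 tilt z [-0.0047 -0.0059 -1.    ] j7 -0.957 d 139.6 n 18 F [  0.86  -0.69 -17.51] m [-0.12  -0.111  0.101] w 0.397 t 12.6
```

arm_command:
  increments:
    - {"delta_pos":[0,0,0],"rot":[0,0,4],"gripper":1}
    - {"delta_pos":[0,0,0],"rot":[0,0,4],"gripper":1}

```text
time: 12.8
position: [0.432, 0.1051, 0.13]
eef_rot: [2.917, -1.147, -0.005]
contact_force: [0.6, -0.4, -17.6]
width: 0.399
```

```bash
python3 plan.py .4357 .1093 .124 105|head -1
```

```text
cur [0.432  0.1051 0.13  ] yaw -42.91 tilt z [-0.0054 -0.0054 -1.    ] j7 -1.053 d 147.9 n 19 F [  0.65  -0.41 -17.62] m [-0.105 -0.082  0.2  ] w 0.399 t 12.8
```

arm_command:
  increments:
    - {"delta_pos":[0,0,0],"rot":[0,0,4],"gripper":1}

```text
time: 12.9
position: [0.4319, 0.1052, 0.1299]
eef_rot: [2.874, -1.251, -0.005]
contact_force: [1.9, -0.7, -17.0]
width: 0.4
```

```bash
python3 plan.py .4357 .1093 .124 105|head -1
```

```text
cur [0.4319 0.1052 0.1299] yaw -47.04 tilt z [-0.0058 -0.0052 -1.    ] j7 -1.101 d 152.0 n 20 F [  1.88  -0.73 -17.03] m [-0.129 -0.105  0.116] w 0.4 t 12.9
```

arm_command:
  increments:
    - {"delta_pos":[0,0,0],"rot":[0,0,4],"gripper":1}

```text
time: 13.0
position: [0.4317, 0.1054, 0.1299]
eef_rot: [2.827, -1.353, -0.005]
contact_force: [0.3, -0.3, -17.1]
width: 0.395
```

```bash
python3 plan.py .4357 .1093 .124 105|head -1
```

```text
cur [0.4317 0.1054 0.1299] yaw -51.16 tilt z [-0.0062 -0.0049 -1.    ] j7 -1.149 d 156.2 n 20 F [  0.28  -0.34 -17.07] m [-0.071 -0.065  0.228] w 0.395 t 13.0
```

arm_command:
  increments:
    - {"delta_pos":[0,0,0],"rot":[0,0,4],"gripper":1}

```text
time: 13.1
position: [0.4315, 0.1056, 0.1299]
eef_rot: [2.777, -1.454, -0.006]
contact_force: [-0.7, -0.4, -17.5]
width: 0.393
```

```bash
python3 plan.py .4357 .1093 .124 105|head -1
```

```text
cur [0.4315 0.1056 0.1299] yaw -55.28 tilt z [-0.0067 -0.0046 -1.    ] j7 -1.196 d 160.3 n 21 F [ -0.7   -0.44 -17.45] m [ 0.008 -0.018  0.249] w 0.393 t 13.1
```

arm_command:
  increments:
    - {"delta_pos":[0,0,0],"rot":[0,0,4],"gripper":1}

```text
time: 13.2
position: [0.4313, 0.1058, 0.1299]
eef_rot: [2.722, -1.553, -0.006]
contact_force: [0.4, -0.1, -16.2]
width: 0.399
```

```bash
python3 plan.py .4357 .1093 .124 105|head -1
```

```text
cur [0.4313 0.1058 0.1299] yaw -59.4 tilt z [-0.0072 -0.0043 -1.    ] j7 -1.244 d 164.4 n 21 F [  0.43  -0.07 -16.25] m [-0.015  0.046  0.209] w 0.399 t 13.2
```

arm_command:
  increments:
    - {"delta_pos":[0,0,0],"rot":[0,0,4],"gripper":1}

```text
time: 13.3
position: [0.4311, 0.1061, 0.1299]
eef_rot: [2.665, -1.65, -0.007]
contact_force: [-0.0, -0.2, -17.0]
width: 0.397
```

```bash
python3 plan.py .4357 .1093 .124 105|head -1
```

```text
cur [0.4311 0.1061 0.1299] yaw -63.51 tilt z [-0.0077 -0.0039 -1.    ] j7 -1.291 d 168.5 n 22 F [-1.000e-02 -1.500e-01 -1.696e+01] m [-0.032 -0.07   0.257] w 0.397 t 13.3
```

arm_command:
  increments:
    - {"delta_pos":[0,0,0],"rot":[0,0,4],"gripper":1}

```text
time: 13.4
position: [0.431, 0.1063, 0.1299]
eef_rot: [2.604, -1.744, -0.007]
contact_force: [0.2, 0.5, -17.5]
width: 0.396
```

```bash
python3 plan.py .4357 .1093 .124 105|head -1
```

```text
cur [0.431  0.1063 0.1299] yaw -67.63 tilt z [-0.0081 -0.0035 -1.    ] j7 -1.339 d 172.6 n 22 F [  0.2    0.49 -17.52] m [-0.027 -0.068  0.222] w 0.396 t 13.4
```

arm_command:
  increments:
    - {"delta_pos":[0,0,0],"rot":[0,0,4],"gripper":1}

```text
time: 13.5
position: [0.4308, 0.1066, 0.1299]
eef_rot: [2.54, -1.837, -0.008]
contact_force: [0.2, -0.5, -16.8]
width: 0.395
```

```bash
python3 plan.py .4357 .1093 .124 105|head -1;python3 - <<'E'
from h import *
c=cap("side");p=proj(c,[.436,.11,.08])[0].astype(int);crop(c,p[0]-40,p[0]+40,p[1]-40,p[1]+40,7,"b2side.png")
E
```

```text
cur [0.4308 0.1066 0.1299] yaw -71.75 tilt z [-0.0086 -0.0031 -1.    ] j7 -1.386 d 176.7 n 23 F [  0.21  -0.47 -16.82] m [-0.017 -0.109  0.236] w 0.395 t 13.5
```

View pics/b2side.png

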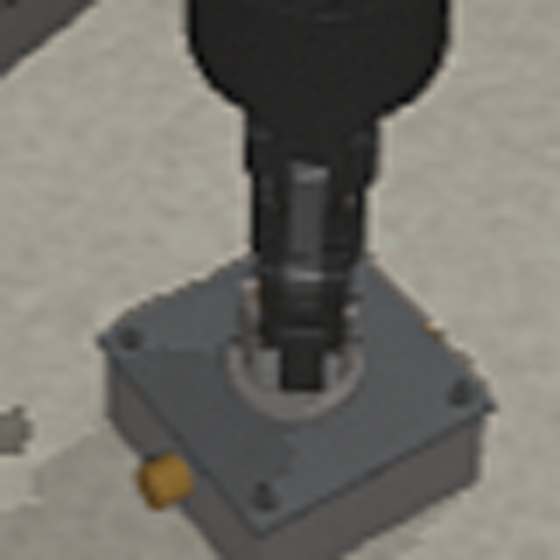

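The picture shows block B itself turned clockwise: its lid screws moved from (130,385)/(455,340) to (130,340)/(465,390). The nut is at its stop, and the pull upward let the block slide. I'll release and remeasure.

arm_command:
  increments:
    - {"delta_pos":[0,0,2],"rot":[0,0,0],"gripper":1}
    - {"delta_pos":[0,0,0],"rot":[0,0,0],"gripper":-1}
    - {"delta_pos":[0,0,0],"rot":[0,0,0],"gripper":-1}
    - {"delta_pos":[0,0,0],"rot":[0,0,0],"gripper":-1}
    - {"delta_pos":[0,0,-5],"rot":[0,0,0],"gripper":-1}
    - {"delta_pos":[0,0,-40],"rot":[0,0,0],"gripper":-1}
    - {"delta_pos":[0,0,-45],"rot":[0,0,0],"gripper":-1}
    - {"delta_pos":[0,0,-45],"rot":[0,0,0],"gripper":-1}
    - {"delta_pos":[0,0,-45],"rot":[0,0,0],"gripper":-1}

```text
time: 14.45
position: [0.4316, 0.1065, 0.3131]
eef_rot: [2.541, -1.83, -0.012]
contact_force: [-0.2, 0.7, 0.5]
width: 1.002
```

```bash
python3 plan.py .4357 .1093 .124 105|head -1;python3 - <<'E'
from h import *
reg={"nutA":(.62,-.05),"nutB":(.435,.108)}
ims=[]
for n in("top","side"):
    c=cap(n);P=cloud(c);x,y,z=P[...,0],P[...,1],P[...,2]
    for k,(a,b) in reg.items():
        m=(np.hypot(x-a,y-b)<.03)&(z>.0765);q=P[m]
        m2=(np.hypot(x-a,y-b)<.075)&(z>.036)&(z<.0425);r=cv2.minAreaRect(P[m2][:,:2].astype(np.float32));print(n,k,m.sum(),((q.min(0)+q.max(0))/2).round(4) if len(q) else 0,"lid",m2.sum(),np.round(r[0],4),np.round(r[1],4),round(r[2],1))
        p=proj(c,[a,b,.06])[0].astype(int);ims.append(cv2.resize(c["image"][p[1]-25:p[1]+25,p[0]-25:p[0]+25,::-1],(300,300),interpolation=cv2.INTER_CUBIC))
cv2.imwrite("pics/b3.png",np.vstack([np.hstack(ims[:2]),np.hstack(ims[2:])]))
E
```

```text
cur [0.4316 0.1065 0.3131] yaw -71.53 tilt z [-0.0124 -0.0041 -0.9999] j7 -1.515 d 176.5 n 23 F [-0.23  0.67  0.45] m [ 0.041  0.009 -0.033] w 1.002 t 14.45
top nutA 74 [ 0.6213 -0.0502  0.0822] lid 609 [ 0.6234 -0.0491] [0.09   0.0898] 72.8
top nutB 1153 [0.4349 0.1079 0.6361] lid 302 [0.4352 0.1082] [0.0899 0.0892] 56.0
side nutA 77 [ 0.62   -0.0508  0.0823] lid 593 [ 0.6203 -0.0512] [0.0933 0.0927] 72.4
side nutB 360 [0.4363 0.1095 0.362 ] lid 984 [0.4314 0.1066] [0.093  0.0943] 55.4
```

View pics/b3.png

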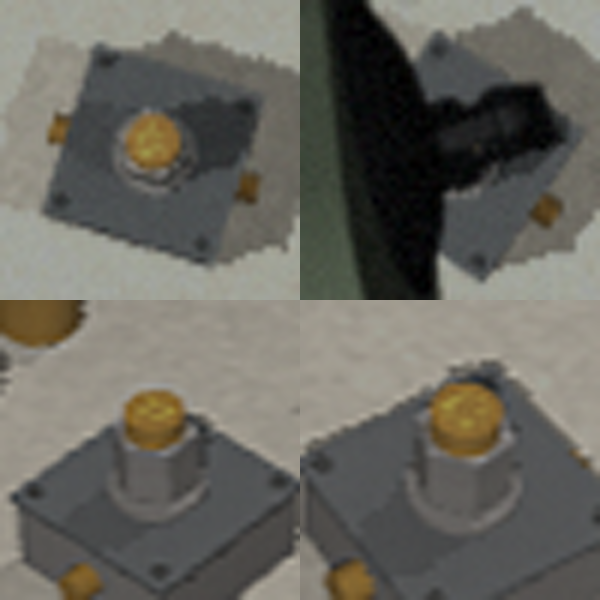

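```bash
python3 - <<'E'
from h import *
cs=[cap("side") for _ in range(8)];c=cs[0];im=np.mean([q["image"].astype(float) for q in cs],0)
np.savez("sideavg.npz",image=im,**{k:np.array(c[k]) for k in("range_z","K","k1","extrinsics")})
out=[]
for (cx,cy),off in (((.6203,-.0512),0),((.4314,.1066),0)):
    p=proj(c,[cx,cy,.06])[0];u0,v0=(p-20).astype(int)
    a=im[v0:v0+40,u0:u0+40].mean(2);S=9
    big=cv2.resize(a,None,fx=S,fy=S,interpolation=cv2.INTER_CUBIC);big=cv2.normalize(big,None,0,255,cv2.NORM_MINMAX).astype(np.uint8)
    big=cv2.cvtColor(big,cv2.COLOR_GRAY2BGR);out.append(big.copy())
    # column profile across nut mid z
    # rays: for horizontal offset s perpendicular to view dir at front face
    E=c["extrinsics"];C=-E[:3,:3].T@E[:3,3];d=C[:2]-[cx,cy];az=np.degrees(np.arctan2(d[1],d[0]))
    pr=[]
    for ph in range(-90,91,6):  # point on cylinder of r=17.2 at az+ph
        A=np.radians(az+ph);v=[]
        for zz in np.linspace(.052,.068,9):
            q=proj(c,[cx+.0172*np.cos(A),cy+.0172*np.sin(A),zz])[0]
            v.append(cv2.getRectSubPix(im.mean(2).astype(np.float32),(1,1),(float(q[0]),float(q[1])))[0,0])
        pr.append((ph,round(float(np.mean(v)))))
    print("az",round(az,1),pr)
cv2.imwrite("pics/hex.png",np.hstack(out))
E
```

```text
az 117.4 [(-90, 71), (-84, 71), (-78, 72), (-72, 72), (-66, 71), (-60, 73), (-54, 79), (-48, 87), (-42, 91), (-36, 95), (-30, 95), (-24, 94), (-18, 94), (-12, 94), (-6, 94), (0, 94), (6, 92), (12, 86), (18, 79), (24, 73), (30, 73), (36, 74), (42, 74), (48, 74), (54, 73), (60, 72), (66, 71), (72, 69), (78, 67), (84, 65), (90, 65)]
az 109.0 [(-90, 70), (-84, 68), (-78, 68), (-72, 68), (-66, 67), (-60, 71), (-54, 79), (-48, 87), (-42, 92), (-36, 94), (-30, 93), (-24, 93), (-18, 93), (-12, 93), (-6, 93), (0, 93), (6, 92), (12, 88), (18, 83), (24, 80), (30, 81), (36, 81), (42, 81), (48, 80), (54, 81), (60, 81), (66, 83), (72, 83), (78, 83), (84, 82), (90, 82)]
```

View pics/hex.png

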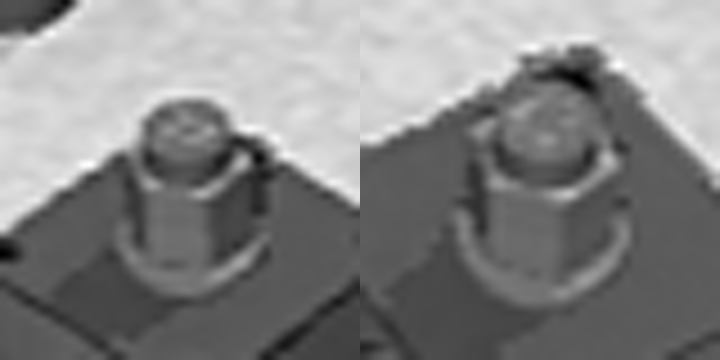

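```bash
python3 - <<'E'
from h import *
def prof(c,im,cx,cy):
    E=c["extrinsics"];C=-E[:3,:3].T@E[:3,3];d=C[:2]-[cx,cy];az=np.degrees(np.arctan2(d[1],d[0]));g=cv2.GaussianBlur(im.astype(np.float32).mean(2),(0,0),.1) if 0 else im.astype(np.float32).mean(2)
    r=[]
    for ph in range(-84,85,6):
        A=np.radians(az+ph);v=[]
        for zz in np.linspace(.052,.068,9):
            q=proj(c,[cx+.0180*np.cos(A),cy+.0180*np.sin(A),zz])[0]
            v.append(cv2.getRectSubPix(g,(1,1),(float(q[0]),float(q[1])))[0,0])
        r.append((ph,round(float(np.mean(v)))))
    print(round(az,1),r)
s=ld("side0.npz");prof(s,s["image"],.6202,-.0504);prof(s,s["image"],.4343,.1090)
s=ld("sideavg.npz");prof(s,s["image"],.6203,-.0512);prof(s,s["image"],.4314,.1066)
s=ld("side0.npz");im=s["image"].mean(2);out=[]
for cx,cy in((.6202,-.0504),(.4343,.1090)):
    u0,v0=(proj(s,[cx,cy,.06])[0]-20).astype(int);b=cv2.resize(im[v0:v0+40,u0:u0+40],None,fx=9,fy=9,interpolation=cv2.INTER_CUBIC);out.append(cv2.normalize(b,None,0,255,cv2.NORM_MINMAX).astype(np.uint8))
cv2.imwrite("pics/hex0.png",np.hstack(out))
E
```

```text
117.5 [(-84, 75), (-78, 74), (-72, 74), (-66, 75), (-60, 76), (-54, 79), (-48, 86), (-42, 90), (-36, 89), (-30, 89), (-24, 89), (-18, 89), (-12, 89), (-6, 89), (0, 88), (6, 82), (12, 76), (18, 73), (24, 73), (30, 73), (36, 73), (42, 73), (48, 74), (54, 72), (60, 71), (66, 68), (72, 65), (78, 62), (84, 60)]
109.3 [(-84, 73), (-78, 72), (-72, 70), (-66, 65), (-60, 69), (-54, 74), (-48, 79), (-42, 88), (-36, 89), (-30, 88), (-24, 88), (-18, 88), (-12, 88), (-6, 88), (0, 88), (6, 86), (12, 81), (18, 77), (24, 77), (30, 77), (36, 77), (42, 77), (48, 77), (54, 79), (60, 85), (66, 87), (72, 87), (78, 85), (84, 83)]
117.4 [(-84, 72), (-78, 72), (-72, 73), (-66, 73), (-60, 70), (-54, 75), (-48, 83), (-42, 90), (-36, 95), (-30, 95), (-24, 94), (-18, 94), (-12, 94), (-6, 94), (0, 94), (6, 92), (12, 85), (18, 78), (24, 73), (30, 73), (36, 73), (42, 74), (48, 74), (54, 73), (60, 72), (66, 70), (72, 68), (78, 65), (84, 62)]
109.0 [(-84, 67), (-78, 68), (-72, 69), (-66, 69), (-60, 66), (-54, 73), (-48, 84), (-42, 90), (-36, 94), (-30, 93), (-24, 93), (-18, 93), (-12, 93), (-6, 93), (0, 93), (6, 92), (12, 87), (18, 82), (24, 80), (30, 81), (36, 81), (42, 81), (48, 81), (54, 81), (60, 83), (66, 85), (72, 85), (78, 84), (84, 82)]
```

View pics/hex0.png

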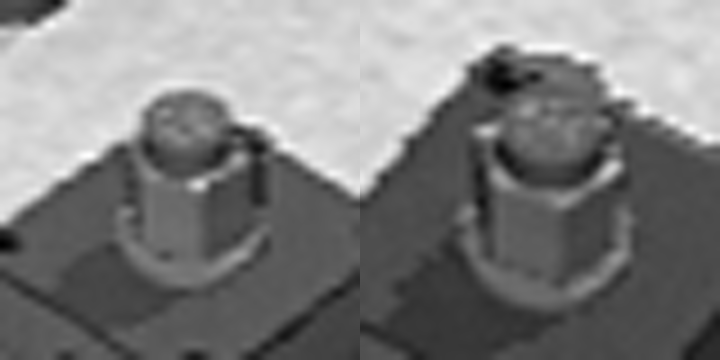

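```bash
python3 plan.py .5382 -.3432 .33 -21
```

```text
cur [0.4318 0.1067 0.3101] yaw -71.53 tilt z [-0.0139 -0.0048 -0.9999] j7 -1.513 d 50.5 n 11 F [-0.16 -1.05  0.07] m [-0.008 -0.065  0.007] w 0.999 t 14.95
{"delta_pos": [41.9, 3.8, -1.7], "rot": [0.84, 0.02, -4.59], "gripper": -1},
{"delta_pos": [41.4, 7.1, -1.8], "rot": [0, 0, -4.59], "gripper": -1},
{"delta_pos": [40.7, 10.4, -1.8], "rot": [0, 0, -4.59], "gripper": -1},
{"delta_pos": [39.8, 13.6, -1.8], "rot": [0, 0, -4.59], "gripper": -1},
{"delta_pos": [38.5, 16.8, -1.8], "rot": [0, 0, -4.59], "gripper": -1},
{"delta_pos": [37.1, 19.8, -1.8], "rot": [0, 0, -4.59], "gripper": -1},
{"delta_pos": [35.4, 22.7, -1.8], "rot": [0, 0, -4.59], "gripper": -1},
{"delta_pos": [33.4, 25.5, -1.8], "rot": [0, 0, -4.59], "gripper": -1},
{"delta_pos": [31.3, 28.1, -1.8], "rot": [0, 0, -4.59], "gripper": -1},
{"delta_pos": [28.9, 30.5, -1.8], "rot": [0, 0, -4.59], "gripper": -1},
{"delta_pos": [26.4, 32.7, -1.8], "rot": [0, 0, -4.59], "gripper": -1}
```

arm_command:
  increments:
    - {"delta_pos":[42,4,-3],"rot":[0.8,0,-4.6],"gripper":-1}
    - {"delta_pos":[41,7,-3],"rot":[0,0,-4.6],"gripper":-1}
    - {"delta_pos":[41,10,-2],"rot":[0,0,-4.6],"gripper":-1}
    - {"delta_pos":[40,14,-2],"rot":[0,0,-4.6],"gripper":-1}
    - {"delta_pos":[38,17,-2],"rot":[0,0,-4.6],"gripper":-1}
    - {"delta_pos":[37,20,-2],"rot":[0,0,-4.6],"gripper":-1}
    - {"delta_pos":[35,23,-2],"rot":[0,0,-4.6],"gripper":-1}
    - {"delta_pos":[33,25,-2],"rot":[0,0,-4.6],"gripper":-1}
    - {"delta_pos":[31,28,-2],"rot":[0,0,-4.6],"gripper":-1}
    - {"delta_pos":[29,30,-2],"rot":[0,0,-4.6],"gripper":-1}
    - {"delta_pos":[26,33,-2],"rot":[0,0,-4.6],"gripper":-1}

```text
time: 16.05
position: [0.5471, -0.3521, 0.3267]
eef_rot: [-3.101, 0.502, 0.02]
contact_force: [1.7, 0.1, 0.6]
width: 0.998
```

```bash
python3 plan.py .5382 -.3432 .30 -21;python3 - <<'E'
from h import *
c=cap("side");P=cloud(c);x,y,z=P[...,0],P[...,1],P[...,2]
m=(np.hypot(x-.54,y+.34)<.05)&(z>.165)&(z<.195);q=P[m];print(m.sum(),cv2.minAreaRect(q[:,:2].astype(np.float32)))
p=proj(c,[.538,-.343,.2])[0].astype(int);crop(c,p[0]-60,p[0]+60,p[1]-50,p[1]+70,5,"k1.png")
# shaft verticality, pre-grip from initial top & side
for n in("side0.npz","top0.npz"):
    c=ld(n);P=cloud(c);x,y,z=P[...,0],P[...,1],P[...,2]
    for a,b in((.098,.105),(.11,.13),(.13,.15),(.155,.17),(.17,.183),(.183,.193)):
        m=(np.hypot(x-.54,y+.34)<.06)&(z>a)&(z<b);q=P[m]
        if m.sum()>3:print(n,a,m.sum(),q.mean(0).round(4),((q.min(0)+q.max(0))/2).round(4))
E
```

```text
cur [ 0.5471 -0.3521  0.3267] yaw -18.38 tilt z [-0.0125  0.0025 -0.9999] j7 0.293 d -2.6 n 1 F [1.69 0.14 0.58] m [ 0.055 -0.105  0.033] w 0.998 t 16.05
{"delta_pos": [-10.9, -5.6, 26.8], "rot": [0.11, 0.72, 2.62], "gripper": -1}
159 ((0.5363333225250244, -0.3414393961429596), (0.06391893327236176, 0.015247867442667484), 64.63491821289062)
side0.npz 0.098 13 [ 0.5345 -0.3383  0.1019] [ 0.5353 -0.3399  0.1014]
side0.npz 0.11 102 [ 0.5357 -0.3391  0.12  ] [ 0.5372 -0.3419  0.1199]
side0.npz 0.13 53 [ 0.5376 -0.3328  0.1392] [ 0.5394 -0.3398  0.1399]
side0.npz 0.155 82 [ 0.5354 -0.3363  0.1622] [ 0.5361 -0.3391  0.1625]
side0.npz 0.17 60 [ 0.5354 -0.337   0.1768] [ 0.5363 -0.3402  0.1767]
side0.npz 0.183 75 [ 0.5363 -0.3407  0.1879] [ 0.5367 -0.3436  0.1875]
top0.npz 0.11 8 [ 0.5483 -0.3174  0.1207] [ 0.5444 -0.3253  0.1208]
top0.npz 0.13 12 [ 0.5443 -0.321   0.1455] [ 0.541  -0.3324  0.1414]
top0.npz 0.155 38 [ 0.5372 -0.3372  0.1603] [ 0.5405 -0.3401  0.1623]
top0.npz 0.17 19 [ 0.5367 -0.3371  0.1769] [ 0.5365 -0.3402  0.1768]
top0.npz 0.183 99 [ 0.5399 -0.3412  0.189 ] [ 0.5406 -0.3418  0.188 ]
```

View pics/k1.png

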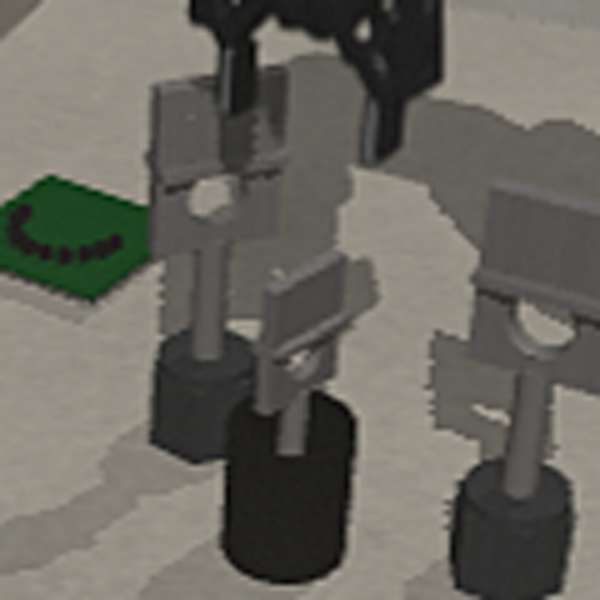

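The enlarged crop confirms the small key in the black pot at crop (300,350), with the two larger copies at left and right. I'm lowering onto it.

arm_command:
  increments:
    - {"delta_pos":[-11,-5.5,20],"rot":[0,0.7,2.6],"gripper":-1}
    - {"delta_pos":[0,0,0],"rot":[0,0,0],"gripper":-1}
  squeeze: 40

```text
time: 16.3
position: [0.5363, -0.3535, 0.3037]
eef_rot: [3.082, -0.577, -0.006]
contact_force: [-0.1, 0.8, -0.5]
width: 1.0
```

```bash
python3 plan.py .5382 -.3430 .243 -21
```

```text
cur [ 0.5363 -0.3535  0.3037] yaw -21.19 tilt z [-0.0046 -0.0052 -1.    ] j7 0.263 d 0.2 n 2 F [-0.05  0.78 -0.47] m [ 0.036  0.03  -0.009] w 1.0 t 16.3
{"delta_pos": [-1, -5.5, 30.3], "rot": [0.38, 0.14, -0.1], "gripper": -1},
{"delta_pos": [-1, -5.3, 30.3], "rot": [0, 0, -0.1], "gripper": -1}
```

arm_command:
  increments:
    - {"delta_pos":[-1,-5.5,20],"rot":[0.3,0.1,0],"gripper":-1}
    - {"delta_pos":[-1,-5,20],"rot":[0,0,0],"gripper":-1}
    - {"delta_pos":[0,0,0],"rot":[0,0,0],"gripper":-1}

```text
time: 16.6
position: [0.5391, -0.3427, 0.2633]
eef_rot: [3.088, -0.573, -0.003]
contact_force: [0.3, 0.1, 0.2]
width: 1.0
```

```bash
python3 plan.py .5382 -.3430 .243 -21
```

```text
cur [ 0.5391 -0.3427  0.2633] yaw -21.02 tilt z [-2.1e-03 -2.0e-04 -1.0e+00] j7 0.263 d 0.0 n 1 F [0.3  0.09 0.17] m [ 0.055 -0.02   0.001] w 1.0 t 16.6
{"delta_pos": [-0.7, 0.6, 20.3], "rot": [0.05, 0.11, -0.02], "gripper": -1}
```

arm_command:
  increments:
    - {"delta_pos":[-0.7,0.6,20],"rot":[0,0.1,0],"gripper":-1}
    - {"delta_pos":[0,0,0],"rot":[0,0,0],"gripper":0.2}
    - {"delta_pos":[0,0,0],"rot":[0,0,0],"gripper":1}
    - {"delta_pos":[0,0,0],"rot":[0,0,0],"gripper":1}
    - {"delta_pos":[0,0,0],"rot":[0,0,0],"gripper":1}
    - {"delta_pos":[0,0,0],"rot":[0,0,0],"gripper":1}
    - {"delta_pos":[0,0,0],"rot":[0,0,0],"gripper":1}
    - {"delta_pos":[0,0,0],"rot":[0,0,0],"gripper":1}
  squeeze: 40

```text
time: 17.4
position: [0.5407, -0.3438, 0.2498]
eef_rot: [3.088, -0.567, 0.006]
contact_force: [-0.2, -0.5, -3.9]
width: 0.107
```

```bash
python3 plan.py .5382 -.3430 .243 -21;python3 - <<'E'
from h import *
c=cap("side")
p=proj(c,[.538,-.343,.2])[0].astype(int);crop(c,p[0]-40,p[0]+40,p[1]-40,p[1]+40,7,"k2.png")
E
```

```text
cur [ 0.5407 -0.3438  0.2498] yaw -20.82 tilt z [ 0.0035 -0.003  -1.    ] j7 0.271 d -0.2 n 1 F [-0.16 -0.51 -3.86] m [ 0.01  -0.058 -0.015] w 0.107 t 17.4
{"delta_pos": [-2.6, 0.2, 6.8], "rot": [0.09, -0.25, 0.18], "gripper": -1}
```

View pics/k2.png

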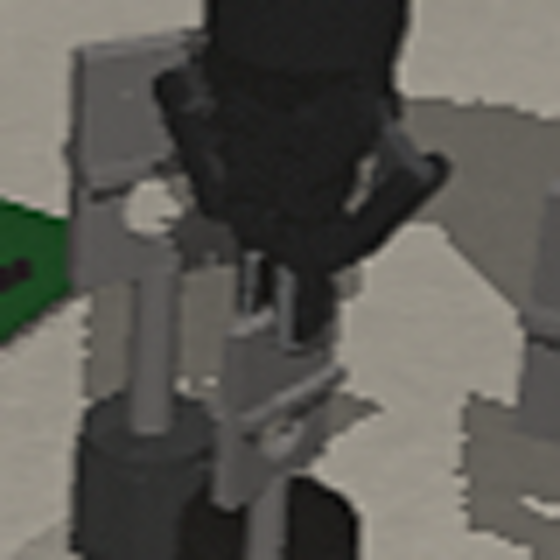

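The side view shows the fingertips at crop (290,345), only part way down the plate and well above the rib at (290,390). The arm drifted up as the fingers closed, so I'll regrip lower.

arm_command:
  increments:
    - {"delta_pos":[0,0,0],"rot":[0,0,0],"gripper":0.3}
    - {"delta_pos":[0,0,0],"rot":[0,0,0],"gripper":0.3}
    - {"delta_pos":[0,0,0],"rot":[0,0,0],"gripper":0.3}

```text
time: 17.75
position: [0.5408, -0.3438, 0.25]
eef_rot: [3.088, -0.567, 0.007]
contact_force: [0.2, -0.5, 0.6]
width: 0.35
```

```bash
python3 plan.py .5395 -.3430 .231 -21
```

```text
cur [ 0.5408 -0.3438  0.25  ] yaw -20.82 tilt z [ 0.0038 -0.0031 -1.    ] j7 0.271 d -0.2 n 1 F [ 0.18 -0.45  0.6 ] m [-0.011  0.008  0.049] w 0.35 t 17.75
{"delta_pos": [-1.6, -0.3, 19], "rot": [0.09, -0.27, 0.18], "gripper": -1}
```

arm_command:
  increments:
    - {"delta_pos":[0,0,19],"rot":[0,-0.2,0],"gripper":0.3}
    - {"delta_pos":[0,0,0],"rot":[0,0,0],"gripper":0.3}
    - {"delta_pos":[0,0,0.5],"rot":[0,0,0],"gripper":1}
    - {"delta_pos":[0,0,0.5],"rot":[0,0,0],"gripper":1}
    - {"delta_pos":[0,0,0],"rot":[0,0,0],"gripper":1}
    - {"delta_pos":[0,0,0],"rot":[0,0,0],"gripper":1}
  squeeze: 40

```text
time: 18.35
position: [0.5412, -0.3443, 0.2315]
eef_rot: [3.088, -0.568, 0.004]
contact_force: [-0.8, -0.3, -4.0]
width: 0.112
```

```bash
python3 plan.py .5395 -.3430 .231 -21;python3 - <<'E'
from h import *
c=cap("side")
p=proj(c,[.538,-.343,.2])[0].astype(int);crop(c,p[0]-40,p[0]+40,p[1]-40,p[1]+40,7,"k3.png")
E
```

```text
cur [ 0.5412 -0.3443  0.2315] yaw -20.83 tilt z [ 0.0019 -0.0026 -1.    ] j7 0.275 d -0.2 n 1 F [-0.77 -0.33 -3.99] m [-0.011  0.02  -0.008] w 0.112 t 18.35
{"delta_pos": [-2.1, -0.6, 0.4], "rot": [0.1, -0.16, 0.17], "gripper": -1}
```

View pics/k3.png

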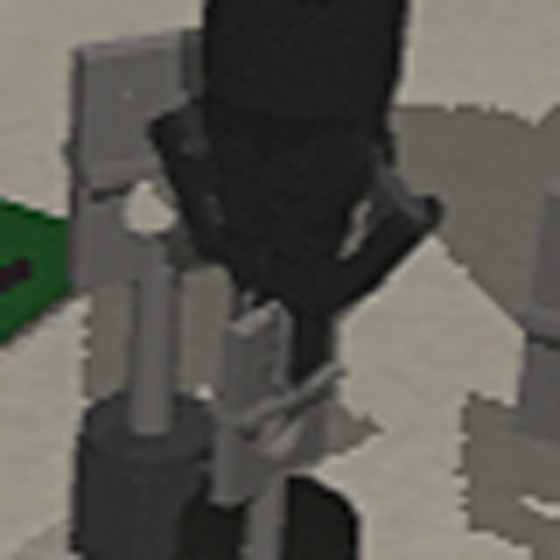

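arm_command:
  increments:
    - {"delta_pos":[0,0,0],"rot":[0,0,0],"gripper":1}
    - {"delta_pos":[0,0,-15],"rot":[0,0,0],"gripper":1}
    - {"delta_pos":[0,0,-30],"rot":[0,0,0],"gripper":1}
    - {"delta_pos":[0,0,-40],"rot":[0,0,0],"gripper":1}
    - {"delta_pos":[0,0,-40],"rot":[0,0,0],"gripper":1}
    - {"delta_pos":[0,0,0],"rot":[0,0,0],"gripper":1}
  squeeze: 80

```text
time: 19.0
position: [0.5403, -0.344, 0.3649]
eef_rot: [3.087, -0.569, 0.003]
contact_force: [-0.3, -0.8, -4.3]
width: 0.097
```

```bash
python3 plan.py .6216 -.0507 .37 -19.5;python3 - <<'E'
from h import *
c=cap("side")
p=proj(c,[.538,-.343,.2])[0].astype(int);crop(c,p[0]-60,p[0]+60,p[1]-60,p[1]+60,5,"k4.png")
E
```

```text
cur [ 0.5403 -0.344   0.3649] yaw -20.87 tilt z [ 0.0014 -0.0028 -1.    ] j7 0.242 d 1.4 n 7 F [-0.32 -0.83 -4.29] m [-0.094 -0.071  0.028] w 0.097 t 19.0
{"delta_pos": [-4.1, -43.3, -0.8], "rot": [0.12, -0.13, -0.2], "gripper": -1},
{"delta_pos": [-3.9, -43.3, -0.7], "rot": [0, 0, -0.2], "gripper": -1},
{"delta_pos": [-3.8, -43.3, -0.7], "rot": [0, 0, -0.2], "gripper": -1},
{"delta_pos": [-3.6, -43.3, -0.7], "rot": [0, 0, -0.2], "gripper": -1},
{"delta_pos": [-3.5, -43.3, -0.7], "rot": [0, 0, -0.2], "gripper": -1},
{"delta_pos": [-3.3, -43.3, -0.7], "rot": [0, 0, -0.2], "gripper": -1},
{"delta_pos": [-3.2, -43.4, -0.7], "rot": [0, 0, -0.2], "gripper": -1}
```

View pics/k4.png

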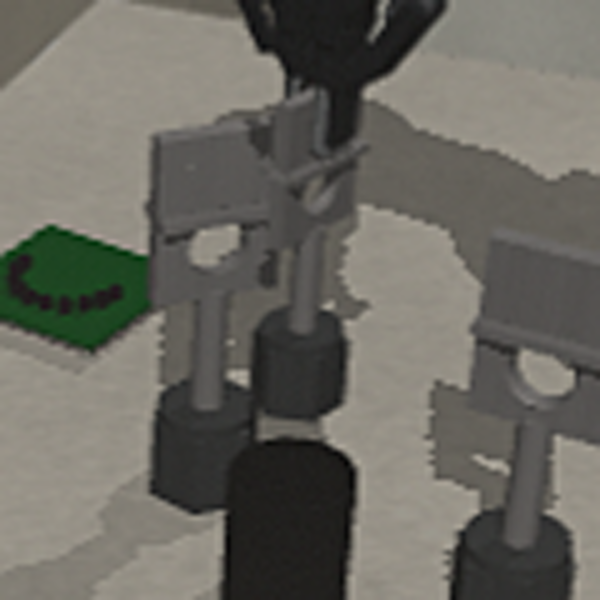

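arm_command:
  increments:
    - {"delta_pos":[-2,-20,0],"rot":[0,0,0],"gripper":1}
    - {"delta_pos":[-4,-42,0],"rot":[0,0,-0.2],"gripper":1}
    - {"delta_pos":[-4,-42,0],"rot":[0,0,-0.2],"gripper":1}
    - {"delta_pos":[-4,-42,0],"rot":[0,0,-0.2],"gripper":1}
    - {"delta_pos":[-4,-42,0],"rot":[0,0,-0.2],"gripper":1}
    - {"delta_pos":[-4,-42,0],"rot":[0,0,-0.2],"gripper":1}
    - {"delta_pos":[-3,-40,0],"rot":[0,0,-0.2],"gripper":1}
    - {"delta_pos":[-2,-20,0],"rot":[0,0,0],"gripper":1}
    - {"delta_pos":[0,-5,0],"rot":[0,0,0],"gripper":1}
    - {"delta_pos":[0,0,0],"rot":[0,0,0],"gripper":1}

```text
time: 20.05
position: [0.6155, -0.0463, 0.355]
eef_rot: [3.092, -0.538, -0.02]
contact_force: [0.1, -0.8, -4.7]
width: 0.105
```

```bash
python3 plan.py .6216 -.0507 .35 -19.5;
```

```text
cur [ 0.6155 -0.0463  0.355 ] yaw -19.75 tilt z [-1.300e-02 -7.000e-04 -9.999e-01] j7 -0.26 d 0.3 n 1 F [ 0.1  -0.77 -4.68] m [-0.053 -0.099 -0.064] w 0.105 t 20.05
{"delta_pos": [7.3, 2.1, 5], "rot": [0.29, 0.69, -0.25], "gripper": -1}
```

arm_command:
  increments:
    - {"delta_pos":[7,2,0],"rot":[0.3,0.7,0],"gripper":1}
    - {"delta_pos":[0,0,0],"rot":[0,0,0],"gripper":1}

```text
time: 20.25
position: [0.6212, -0.053, 0.3545]
eef_rot: [3.094, -0.542, 0.001]
contact_force: [0.1, -0.1, -4.0]
width: 0.099
```

```bash
cat > sock.py <<'E'
from h import *
from scipy.optimize import least_squares
st=telemetry.state();M=R.from_rotvec(st["eef_rot"]).as_matrix();p=st["position"]
print("tcp",p.round(4),"tilt",M[:,2].round(4))
zm=p[2]-.2265
for n in("top","side"):
    cs=[cap(n) for _ in range(2)];c=cs[0];P=np.concatenate([cloud(q).reshape(-1,3) for q in cs])
    ok=np.hypot(P[:,0]-p[0],P[:,1]-p[1])<.06
    P=P[ok]
    for nm,a,b,r in(("socket",.004,.042,.0255),("shaft",.05,.1,.008)):
        q=P[(P[:,2]>zm+a)&(P[:,2]<zm+b)]
        if len(q)<10:continue
        f=least_squares(lambda t:np.hypot(q[:,0]-t[0],q[:,1]-t[1])-r,p[:2],loss="soft_l1",f_scale=.001)
        d=f.x-p[:2];print(n,nm,len(q),f.x.round(4),"rel tool",(M[:2,:2].T@d*1000).round(1),"rms",np.sqrt(np.mean(f.fun**2)).round(4),"zmin",P[(P[:,2]>zm-.03)][:,2].min().round(4))
E
python3 sock.py; python3 - <<'E'
from h import *
ims=[]
for n in("top","side"):
    c=cap(n);q=proj(c,[.6216,-.0507,.12])[0].astype(int);ims.append(cv2.resize(c["image"][q[1]-50:q[1]+50,q[0]-35:q[0]+35,::-1],(390,557),interpolation=cv2.INTER_CUBIC))
cv2.imwrite("pics/s1.png",np.hstack(ims))
E
```

```text
tcp [ 0.6212 -0.053   0.3545] tilt [ 4.e-04 -9.e-04 -1.e+00]
side socket 563 [ 0.6197 -0.0535] rel tool [-1.3  0.9] rms 0.0017 zmin 0.1265
side shaft 234 [ 0.6195 -0.0527] rel tool [-1.7  0.3] rms 0.0018 zmin 0.1265
```

View pics/s1.png

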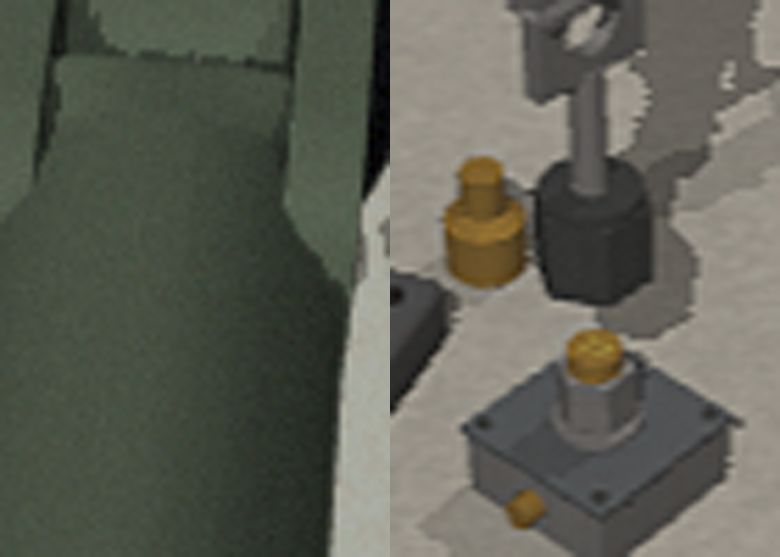

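The side view shows the socket hanging straight above nut A, with the mouth at crop (590,295) and the cone top at (593,340). It's about 2 mm off in y, which I'll correct as I lower.

arm_command:
  increments:
    - {"delta_pos":[0,-2,15],"rot":[0,0,0],"gripper":1}
    - {"delta_pos":[0,0,18],"rot":[0,0,0],"gripper":1}
    - {"delta_pos":[0,0,0],"rot":[0,0,0],"gripper":1}

```text
time: 20.85
position: [0.6217, -0.0497, 0.3216]
eef_rot: [-3.095, 0.54, -0.002]
contact_force: [-0.8, 0.3, -4.1]
width: 0.104
```

```bash
python3 plan.py .6217 -.0507 .30 -19.5
```

```text
cur [ 0.6217 -0.0497  0.3216] yaw -19.79 tilt z [ 1.1e-03  1.0e-04 -1.0e+00] j7 -0.247 d 0.3 n 1 F [-0.81  0.34 -4.1 ] m [-0.016  0.052 -0.028] w 0.104 t 20.85
{"delta_pos": [0.3, 1, 21.6], "rot": [-0.03, -0.06, -0.29], "gripper": -1}
```

arm_command:
  increments:
    - {"delta_pos":[0.2,1,6],"rot":[0,0,-0.3],"gripper":1}
    - {"delta_pos":[0,0,6],"rot":[0,0,0],"gripper":1}
    - {"delta_pos":[0,0,4],"rot":[0,0,0],"gripper":1}
    - {"delta_pos":[0,0,4],"rot":[0,0,0],"gripper":1}

```text
time: 21.25
position: [0.6223, -0.0511, 0.3025]
eef_rot: [-3.096, 0.531, -0.006]
contact_force: [0.2, 0.6, -3.5]
width: 0.106
```

arm_command:
  increments:
    - {"delta_pos":[0,0,4],"rot":[0,0,0],"gripper":1}
    - {"delta_pos":[0,0,4],"rot":[0,0,0],"gripper":1}

```text
time: 21.45
position: [0.6224, -0.0511, 0.2942]
eef_rot: [-3.095, 0.531, -0.006]
contact_force: [-0.1, 0.0, -4.0]
width: 0.11
```

```bash
python3 plan.py .6217 -.0507 .30 -19.5|head -1
```

```text
cur [ 0.6224 -0.0511  0.2942] yaw -19.48 tilt z [ 4.e-03  1.e-04 -1.e+00] j7 -0.234 d -0.0 n 1 F [-0.1   0.02 -3.98] m [0.073 0.176 0.062] w 0.11 t 21.45
```

arm_command:
  increments:
    - {"delta_pos":[-0.5,0,5],"rot":[0,-0.2,0],"gripper":1}
    - {"delta_pos":[0,0,5],"rot":[0,0,0],"gripper":1}
    - {"delta_pos":[0,0,4],"rot":[0,0,0],"gripper":1}
    - {"delta_pos":[0,0,3],"rot":[0,0,0],"gripper":1}

```text
time: 21.85
position: [0.6219, -0.0509, 0.2755]
eef_rot: [-3.095, 0.531, -0.0]
contact_force: [-0.5, -0.1, -3.6]
width: 0.104
```

```bash
python3 plan.py .6217 -.0507 .30 -19.5|head -1
```

```text
cur [ 0.6219 -0.0509  0.2755] yaw -19.48 tilt z [ 3.0e-04  1.4e-03 -1.0e+00] j7 -0.229 d -0.0 n 1 F [-0.53 -0.1  -3.55] m [-0.017  0.053 -0.033] w 0.104 t 21.85
```

arm_command:
  increments:
    - {"delta_pos":[0,0,0],"rot":[0,0,6],"gripper":1}
    - {"delta_pos":[0,0,0],"rot":[0,0,6],"gripper":1}
    - {"delta_pos":[0,0,0],"rot":[0,0,6],"gripper":1}

```text
time: 22.15
position: [0.6219, -0.0511, 0.2747]
eef_rot: [-2.969, 1.022, 0.001]
contact_force: [-0.4, 0.3, -2.3]
width: 0.102
```

```bash
python3 plan.py .6217 -.0507 .30 -19.5|head -1
```

```text
cur [ 0.6219 -0.0511  0.2747] yaw -37.97 tilt z [ 1.0e-04  1.6e-03 -1.0e+00] j7 -0.503 d 18.5 n 3 F [-0.4   0.3  -2.31] m [0.013 0.127 0.313] w 0.102 t 22.15
```

arm_command:
  increments:
    - {"delta_pos":[0,0,0],"rot":[0,0,6],"gripper":1}
    - {"delta_pos":[0,0,0],"rot":[0,0,6],"gripper":1}
    - {"delta_pos":[0,0,0],"rot":[0,0,6],"gripper":1}
    - {"delta_pos":[0,0,0],"rot":[0,0,6],"gripper":1}
    - {"delta_pos":[0,0,0],"rot":[0,0,6],"gripper":1}
    - {"delta_pos":[0,0,0],"rot":[0,0,4],"gripper":1}

```text
time: 22.75
position: [0.6219, -0.051, 0.2747]
eef_rot: [-2.519, 1.876, 0.0]
contact_force: [-1.6, 0.2, -2.7]
width: 0.104
```

```bash
python3 plan.py .6217 -.0507 .30 -19.5|head -1;  python3 - <<'E'
from h import *
c=cap("side");P=cloud(c);x,y,z=P[...,0],P[...,1],P[...,2]
m2=(np.hypot(x-.6205,y+.0505)<.075)&(z>.036)&(z<.0425);r=cv2.minAreaRect(P[m2][:,:2].astype(np.float32));print(r,m2.sum())
q=proj(c,[.6216,-.0507,.1])[0].astype(int);crop(c,q[0]-35,q[0]+35,q[1]-35,q[1]+35,8,"s2.png")
E
```

```text
cur [ 0.6219 -0.051   0.2747] yaw -73.35 tilt z [ 4.e-04  8.e-04 -1.e+00] j7 -1.024 d 53.8 n 7 F [-1.58  0.23 -2.75] m [-0.125  0.274  0.28 ] w 0.104 t 22.75
((0.619886577129364, -0.05017130821943283), (0.09272756427526474, 0.09402047097682953), 72.54695129394531) 522
```

View pics/s2.png

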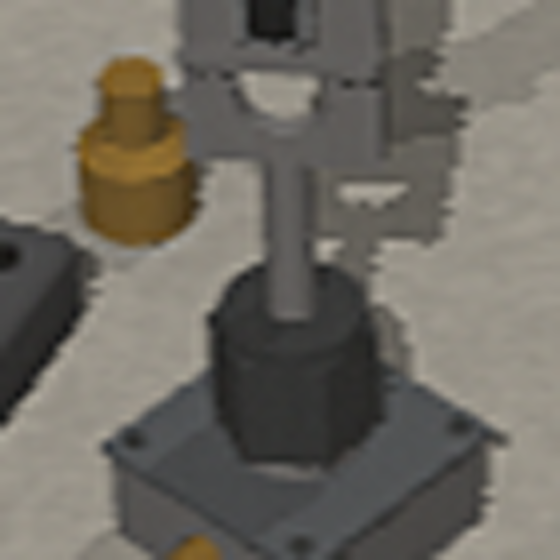

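arm_command:
  increments:
    - {"delta_pos":[0,0,0],"rot":[0,0,-5],"gripper":1}
    - {"delta_pos":[0,0,-8],"rot":[0,0,0],"gripper":1}
    - {"delta_pos":[0,0,-15],"rot":[0,0,0],"gripper":1}
    - {"delta_pos":[0,0,-30],"rot":[0,0,0],"gripper":1}
    - {"delta_pos":[0,0,-30],"rot":[0,0,0],"gripper":1}
    - {"delta_pos":[0,0,0],"rot":[0,0,0],"gripper":1}

```text
time: 23.4
position: [0.6221, -0.0514, 0.3643]
eef_rot: [-2.594, 1.769, -0.002]
contact_force: [1.6, -0.2, -4.1]
width: 0.104
```

```bash
cat > prof.py <<'E'
from h import *
def prof(cx,cy,k=4):
    cs=[cap("side") for _ in range(k)];c=cs[0];g=np.mean([q["image"].astype(np.float32) for q in cs],0).mean(2).astype(np.float32)
    P=cloud(c);x,y,z=P[...,0],P[...,1],P[...,2]
    m2=(np.hypot(x-cx,y-cy)<.075)&(z>.036)&(z<.0425);r=cv2.minAreaRect(P[m2][:,:2].astype(np.float32));print("lid",np.round(r[0],4),np.round(r[1],4),round(r[2],1),m2.sum())
    cx,cy=r[0]
    E=c["extrinsics"];C=-E[:3,:3].T@E[:3,3];d=C[:2]-[cx,cy];az=np.degrees(np.arctan2(d[1],d[0]))
    ph=np.arange(-84,85,2);v=[]
    for a in ph:
        A=np.radians(az+a)
        v.append(np.mean([cv2.getRectSubPix(g,(1,1),tuple(map(float,proj(c,[cx+.018*np.cos(A),cy+.018*np.sin(A),zz])[0])))[0,0] for zz in np.linspace(.052,.068,9)]))
    print("az",round(az,1),[(int(a),round(float(b))) for a,b in zip(ph[::3],v[::3])])
    u0,v0=(proj(c,[cx,cy,.06])[0]-20).astype(int);b=cv2.resize(g[v0:v0+40,u0:u0+40],None,fx=9,fy=9,interpolation=cv2.INTER_CUBIC)
    return cv2.normalize(b,None,0,255,cv2.NORM_MINMAX).astype(np.uint8)
if __name__=="__main__":
    import sys
    cv2.imwrite("pics/"+sys.argv[1],np.hstack([prof(.6203,-.0507),prof(.4314,.1066)]))
E
python3 prof.py h1.png; python3 plan.py .433 .1069 .36 -29.5
```

```text
lid [ 0.6198 -0.0506] [0.0932 0.0928] 71.7 583
az 117.4 [(-84, 78), (-78, 78), (-72, 78), (-66, 78), (-60, 77), (-54, 77), (-48, 76), (-42, 77), (-36, 79), (-30, 84), (-24, 89), (-18, 92), (-12, 92), (-6, 91), (0, 91), (6, 91), (12, 92), (18, 92), (24, 90), (30, 79), (36, 69), (42, 58), (48, 63), (54, 66), (60, 67), (66, 66), (72, 64), (78, 62), (84, 61)]
lid [0.4319 0.107 ] [0.0913 0.0927] 56.1 984
az 109.1 [(-84, 68), (-78, 68), (-72, 69), (-66, 69), (-60, 67), (-54, 66), (-48, 77), (-42, 85), (-36, 91), (-30, 91), (-24, 91), (-18, 91), (-12, 91), (-6, 91), (0, 91), (6, 91), (12, 87), (18, 82), (24, 78), (30, 79), (36, 79), (42, 79), (48, 79), (54, 79), (60, 79), (66, 81), (72, 82), (78, 82), (84, 81)]
cur [ 0.6208 -0.0508  0.3586] yaw -68.52 tilt z [-5.7e-03  1.0e-04 -1.0e+00] j7 -0.991 d 39.0 n 6 F [ 0.14 -0.6  -4.33] m [0.036 0.007 0.045] w 0.104 t 23.8
{"delta_pos": [-35.9, 19.5, -0], "rot": [0.29, 0.14, -6.5], "gripper": -1},
{"delta_pos": [-37.9, 15.3, -0.2], "rot": [0, 0, -6.5], "gripper": -1},
{"delta_pos": [-39.4, 10.9, -0.2], "rot": [0, 0, -6.5], "gripper": -1},
{"delta_pos": [-40.4, 6.4, -0.2], "rot": [0, 0, -6.5], "gripper": -1},
{"delta_pos": [-40.8, 1.8, -0.2], "rot": [0, 0, -6.5], "gripper": -1},
{"delta_pos": [-40.8, -2.9, -0.2], "rot": [0, 0, -6.5], "gripper": -1}
```

View pics/h1.png

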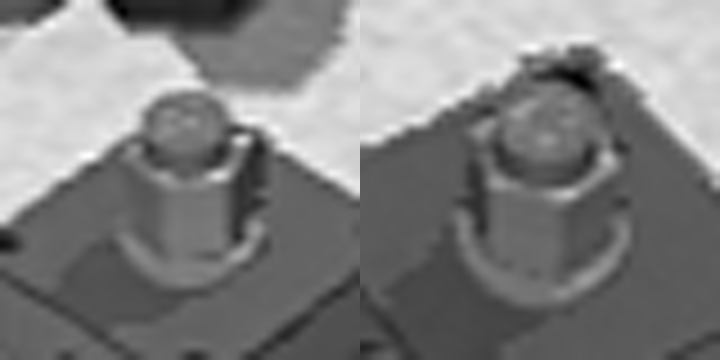

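arm_command:
  increments:
    - {"delta_pos":[-36,19,-1],"rot":[0.3,0,-6],"gripper":1}
    - {"delta_pos":[-38,15,-1],"rot":[0,0,-6],"gripper":1}
    - {"delta_pos":[-39,11,-1],"rot":[0,0,-6],"gripper":1}
    - {"delta_pos":[-40,6,-1],"rot":[0,0,-6],"gripper":1}
    - {"delta_pos":[-40,2,-1],"rot":[0,0,-6],"gripper":1}
    - {"delta_pos":[-38,-3,-1],"rot":[0,0,-3],"gripper":1}
    - {"delta_pos":[0,0,0],"rot":[0,0,0],"gripper":1}

```text
time: 24.5
position: [0.4318, 0.1116, 0.3615]
eef_rot: [3.0, -0.924, -0.007]
contact_force: [1.0, -0.7, -4.7]
width: 0.106
```

```bash
python3 plan.py .433 .1069 .35 -34.5; python3 sock.py; cat > plate.py <<'E'
from h import *
st=telemetry.state();M=R.from_rotvec(st["eef_rot"]).as_matrix();p=st["position"];yaw=np.degrees(np.arctan2(M[1,0],M[0,0]))
c=cap("side");P=cloud(c).reshape(-1,3);zm=p[2]-.2265
q=P[(np.hypot(P[:,0]-p[0],P[:,1]-p[1])<.045)&(P[:,2]>zm+.107)&(P[:,2]<zm+.142)]
l=cv2.fitLine(q[:,:2].astype(np.float32),cv2.DIST_HUBER,0,.001,.001).ravel();print(len(q),"plate az",np.degrees(np.arctan2(l[1],l[0])).round(1),"tool yaw+-90",(yaw+90)%180, l[2:])
E
python3 plate.py
```

```text
cur [0.4318 0.1116 0.3615] yaw -34.24 tilt z [-0.005  -0.0013 -1.    ] j7 -0.913 d -0.3 n 1 F [ 1.04 -0.65 -4.71] m [-0.18  -0.19   0.005] w 0.106 t 24.5
{"delta_pos": [3.6, 3.2, 11.5], "rot": [0.22, 0.19, 0.26], "gripper": -1}
tcp [0.4318 0.1116 0.3615] tilt [-0.005  -0.0013 -1.    ]
top socket 82 [0.4329 0.1129] rel tool [ 0.1 -1.7] rms 0.0024 zmin 0.1349
top shaft 17 [0.433  0.1115] rel tool [ 1.  -0.6] rms 0.0036 zmin 0.1349
side socket 675 [0.4329 0.1073] rel tool [3.3 2.9] rms 0.0015 zmin 0.1348
side shaft 303 [0.4327 0.1081] rel tool [2.7 2.4] rms 0.001 zmin 0.1348
326 plate az 55.4 tool yaw+-90 55.30596153995113 [0.4333262  0.11524052]
```

```bash
python3 sock.py;python3 plate.py; python3 plan.py .433 .1069 .35 -34.5
```

```text
tcp [0.4353 0.1081 0.3614] tilt [-0.0037 -0.0031 -1.    ]
top socket 79 [0.4356 0.11  ] rel tool [-0.8 -1.7] rms 0.003 zmin 0.1334
top shaft 18 [0.4358 0.1083] rel tool [ 0.3 -0.5] rms 0.0041 zmin 0.1334
side socket 672 [0.4334 0.1066] rel tool [-0.6  2.3] rms 0.0015 zmin 0.133
side shaft 303 [0.4332 0.1072] rel tool [-1.2  1.9] rms 0.0013 zmin 0.133
323 plate az 54.9 tool yaw+-90 55.30965500198216 [0.42875722 0.10957704]
cur [0.435  0.1084 0.3613] yaw -34.68 tilt z [-0.004 -0.003 -1.   ] j7 -0.911 d 0.2 n 1 F [-0.01 -0.67 -4.75] m [-0.038 -0.017 -0.029] w 0.1 t 25.0
{"delta_pos": [-0.7, 2.3, 11.3], "rot": [0.27, 0.09, -0.18], "gripper": -1}
```

arm_command:
  increments:
    - {"delta_pos":[-1,1.2,15],"rot":[0.2,0,-2],"gripper":1}
    - {"delta_pos":[0,0,15],"rot":[0,0,-2],"gripper":1}
    - {"delta_pos":[0,0,0],"rot":[0,0,0],"gripper":1}
    - {"delta_pos":[0,0,0],"rot":[0,0,0],"gripper":1}

```text
time: 25.4
position: [0.4342, 0.1073, 0.3309]
eef_rot: [3.029, -0.832, -0.002]
contact_force: [0.4, -0.3, -3.5]
width: 0.105
```

```bash
python3 sock.py;python3 plan.py .4337 .1078 .30 -30.7; python3 - <<'E'
from h import *
ims=[]
for n in("top","side"):
    c=cap(n);q=proj(c,[.433,.107,.09])[0].astype(int);ims.append(cv2.resize(c["image"][q[1]-40:q[1]+40,q[0]-28:q[0]+28,::-1],(390,557),interpolation=cv2.INTER_CUBIC))
cv2.imwrite("pics/s3.png",np.hstack(ims))
E
```

```text
tcp [0.4342 0.1073 0.3309] tilt [-1.5e-03 -1.0e-04 -1.0e+00]
top socket 81 [0.435  0.1097] rel tool [-0.5 -2.5] rms 0.0023 zmin 0.1077
top shaft 14 [0.4416 0.1077] rel tool [ 6.2 -4.1] rms 0.0055 zmin 0.1077
side socket 670 [0.4329 0.1063] rel tool [-0.6  1.5] rms 0.0014 zmin 0.0745
side shaft 290 [0.4327 0.1069] rel tool [-1.1  1.1] rms 0.0009 zmin 0.0745
cur [0.4341 0.1075 0.3311] yaw -30.67 tilt z [-7.e-04  5.e-04 -1.e+00] j7 -0.824 d -0.0 n 1 F [-0.65 -0.37 -3.81] m [-0.035 -0.012  0.006] w 0.104 t 25.6
{"delta_pos": [-0.5, -0, 31.1], "rot": [-0, 0.05, 0.03], "gripper": -1}
```

View pics/s3.png

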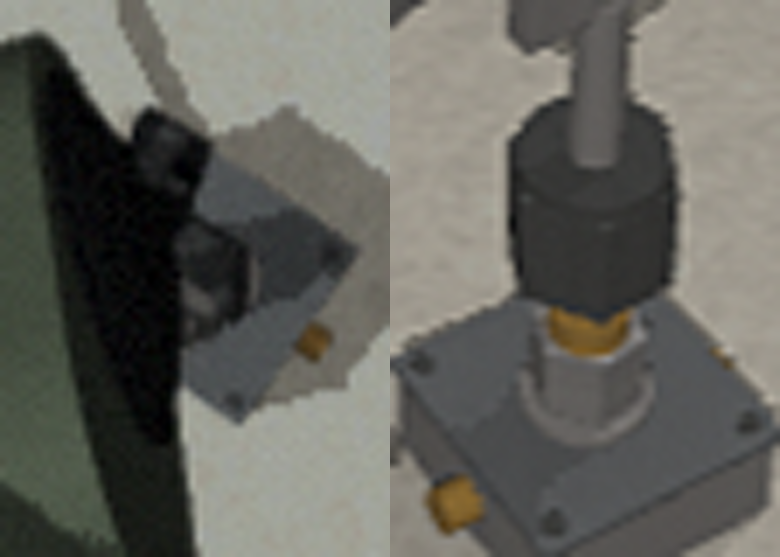

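arm_command:
  increments:
    - {"delta_pos":[-1,0.3,10],"rot":[0,0,0],"gripper":1}
    - {"delta_pos":[0,0,8],"rot":[0,0,0],"gripper":1}
    - {"delta_pos":[0,0,6],"rot":[0,0,0],"gripper":1}
    - {"delta_pos":[0,0,4],"rot":[0,0,0],"gripper":1}
    - {"delta_pos":[0,0,4],"rot":[0,0,0],"gripper":1}

```text
time: 26.2
position: [0.4329, 0.1079, 0.2965]
eef_rot: [-3.029, 0.831, 0.001]
contact_force: [0.1, 0.7, -3.2]
width: 0.104
```

arm_command:
  increments:
    - {"delta_pos":[0,0,4],"rot":[0,0,0],"gripper":1}

```text
time: 26.3
position: [0.4329, 0.108, 0.2921]
eef_rot: [-3.029, 0.831, 0.001]
contact_force: [-0.2, -0.1, -5.2]
width: 0.104
```

```bash
python3 plan.py .4337 .1078 .275 -30.7
```

```text
cur [0.4329 0.108  0.2921] yaw -30.66 tilt z [-5.e-04  6.e-04 -1.e+00] j7 -0.801 d -0.0 n 1 F [-0.24 -0.06 -5.24] m [-0.054  0.009 -0.178] w 0.104 t 26.3
{"delta_pos": [0.8, -0.3, 17.1], "rot": [-0.01, 0.04, 0.04], "gripper": -1}
```

arm_command:
  increments:
    - {"delta_pos":[0,0,4],"rot":[0,0,1.5],"gripper":1}
    - {"delta_pos":[0,0,4],"rot":[0,0,1],"gripper":1}
    - {"delta_pos":[0,0,4],"rot":[0,0,0],"gripper":1}
    - {"delta_pos":[0,0,4],"rot":[0,0,0],"gripper":1}

```text
time: 26.7
position: [0.4331, 0.1079, 0.2748]
eef_rot: [-3.009, 0.903, 0.0]
contact_force: [0.8, -0.4, -3.4]
width: 0.105
```

```bash
python3 plan.py .4337 .1078 .275 -30.7|head -1
```

```text
cur [0.4331 0.1079 0.2748] yaw -33.42 tilt z [-2.e-04  5.e-04 -1.e+00] j7 -0.832 d 2.7 n 1 F [ 0.84 -0.44 -3.42] m [-0.145 -0.056 -0.135] w 0.105 t 26.7
```

arm_command:
  increments:
    - {"delta_pos":[0,0,0],"rot":[0,0,3],"gripper":1}
    - {"delta_pos":[0,0,0],"rot":[0,0,3],"gripper":1}

```text
time: 26.9
position: [0.4331, 0.1076, 0.274]
eef_rot: [2.956, -1.062, -0.001]
contact_force: [0.7, -0.9, -3.9]
width: 0.1
```

```bash
python3 plan.py .4337 .1078 .275 -30.7|head -1
```

```text
cur [0.4331 0.1076 0.274 ] yaw -39.53 tilt z [-6.e-04 -0.e+00 -1.e+00] j7 -0.928 d 8.8 n 2 F [ 0.68 -0.91 -3.86] m [-0.47  -0.204 -0.01 ] w 0.1 t 26.9
```

arm_command:
  increments:
    - {"delta_pos":[0,0,0],"rot":[0,0,3],"gripper":1}

```text
time: 27.0
position: [0.4331, 0.1075, 0.2738]
eef_rot: [2.926, -1.142, -0.0]
contact_force: [-0.2, -0.4, -2.1]
width: 0.101
```

```bash
python3 plan.py .4337 .1078 .275 -30.7|head -1
```

```text
cur [0.4331 0.1075 0.2738] yaw -42.65 tilt z [-4.e-04 -2.e-04 -1.e+00] j7 -0.976 d 12.0 n 2 F [-0.17 -0.37 -2.13] m [-0.375 -0.083  0.261] w 0.101 t 27.0
```

arm_command:
  increments:
    - {"delta_pos":[0,0,0],"rot":[0,0,3],"gripper":1}

```text
time: 27.1
position: [0.4333, 0.1075, 0.2737]
eef_rot: [2.894, -1.221, 0.0]
contact_force: [-0.6, -1.4, 0.4]
width: 0.108
```

```bash
python3 plan.py .4337 .1078 .275 -30.7|head -1
```

```text
cur [0.4333 0.1075 0.2737] yaw -45.75 tilt z [-1.e-04 -3.e-04 -1.e+00] j7 -1.024 d 15.1 n 2 F [-0.63 -1.43  0.36] m [-0.415  0.151  0.299] w 0.108 t 27.1
```

arm_command:
  increments:
    - {"delta_pos":[0,0,0],"rot":[0,0,3],"gripper":1}

```text
time: 27.2
position: [0.4334, 0.1075, 0.2737]
eef_rot: [2.86, -1.299, 0.0]
contact_force: [-0.9, -0.9, 1.3]
width: 0.102
```

```bash
python3 plan.py .4337 .1078 .275 -30.7|head -1
```

```text
cur [0.4334 0.1075 0.2737] yaw -48.85 tilt z [ 2.e-04 -3.e-04 -1.e+00] j7 -1.072 d 18.1 n 3 F [-0.89 -0.9   1.33] m [-0.361  0.326  0.374] w 0.102 t 27.2
```

arm_command:
  increments:
    - {"delta_pos":[0,0,0],"rot":[0,0,5],"gripper":1}
    - {"delta_pos":[0,0,0],"rot":[0,0,5],"gripper":1}
    - {"delta_pos":[0,0,0],"rot":[0,0,5],"gripper":1}
    - {"delta_pos":[0,0,0],"rot":[0,0,5],"gripper":1}

```text
time: 27.6
position: [0.4334, 0.1073, 0.2737]
eef_rot: [2.581, -1.79, 0.001]
contact_force: [-1.1, -0.6, 1.3]
width: 0.104
```

```bash
python3 plan.py .4337 .1078 .275 -30.7|head -1;  cat > lid.py <<'E'
from h import *
import sys
a,b=float(sys.argv[1]),float(sys.argv[2])
c=cap("side");P=cloud(c);x,y,z=P[...,0],P[...,1],P[...,2]
m2=(np.hypot(x-a,y-b)<.075)&(z>.036)&(z<.0425);r=cv2.minAreaRect(P[m2][:,:2].astype(np.float32));print("lid",r,m2.sum())
q=proj(c,[a,b,.08])[0].astype(int);crop(c,q[0]-40,q[0]+40,q[1]-45,q[1]+35,7,sys.argv[3])
E
python3 lid.py .4316 .1068 s4.png
```

```text
cur [0.4334 0.1073 0.2737] yaw -69.49 tilt z [ 4.e-04 -4.e-04 -1.e+00] j7 -1.391 d 38.8 n 5 F [-1.12 -0.56  1.33] m [-0.383  0.54   0.386] w 0.104 t 27.6
lid ((0.43162286281585693, 0.10690052807331085), (0.09200473129749298, 0.09249471127986908), 56.07683181762695) 809
```

View pics/s4.png

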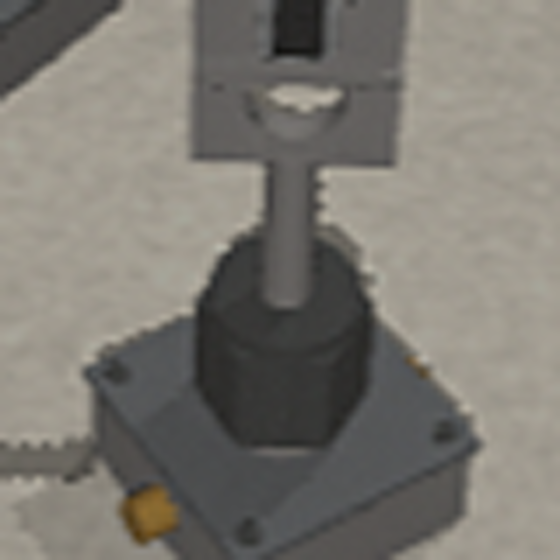

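arm_command:
  increments:
    - {"delta_pos":[0,0,0],"rot":[0,0,5],"gripper":1}
    - {"delta_pos":[0,0,0],"rot":[0,0,5],"gripper":1}
    - {"delta_pos":[0,0,0],"rot":[0,0,5],"gripper":1}
    - {"delta_pos":[0,0,0],"rot":[0,0,5],"gripper":1}

```text
time: 28.05
position: [0.4333, 0.1073, 0.2737]
eef_rot: [2.222, -2.22, 0.001]
contact_force: [-2.1, -1.4, 1.7]
width: 0.103
```

```bash
python3 plan.py .4337 .1078 .275 -30.7|head -1; python3 lid.py .4316 .1068 s5.png
```

```text
cur [0.4333 0.1073 0.2737] yaw -89.95 tilt z [ 3.e-04 -6.e-04 -1.e+00] j7 -1.703 d 59.3 n 8 F [-2.12 -1.36  1.68] m [-0.298  0.52   0.354] w 0.103 t 28.05
lid ((0.4313541650772095, 0.10671626031398773), (0.09125439822673798, 0.09315919131040573), 56.050682067871094) 806
```

arm_command:
  increments:
    - {"delta_pos":[0,0,0],"rot":[0,0,-6],"gripper":1}
    - {"delta_pos":[0,0,-8],"rot":[0,0,0],"gripper":1}
    - {"delta_pos":[0,0,-15],"rot":[0,0,0],"gripper":1}
    - {"delta_pos":[0,0,-30],"rot":[0,0,0],"gripper":1}
    - {"delta_pos":[0,0,-40],"rot":[0,0,0],"gripper":1}
    - {"delta_pos":[0,0,-30],"rot":[0,0,0],"gripper":1}
    - {"delta_pos":[0,0,0],"rot":[0,0,0],"gripper":1}

```text
time: 28.8
position: [0.4331, 0.1067, 0.4028]
eef_rot: [2.333, -2.102, 0.002]
contact_force: [1.0, -0.9, -4.5]
width: 0.102
```

```bash
python3 prof.py h2.png; python3 plan.py .4337 .1078 .275 -30.7|head -1
```

```text
lid [ 0.6196 -0.0501] [0.0927 0.0947] 73.0 579
az 117.4 [(-84, 79), (-78, 79), (-72, 80), (-66, 79), (-60, 78), (-54, 78), (-48, 77), (-42, 79), (-36, 80), (-30, 85), (-24, 90), (-18, 93), (-12, 93), (-6, 93), (0, 93), (6, 93), (12, 93), (18, 94), (24, 92), (30, 81), (36, 70), (42, 59), (48, 64), (54, 68), (60, 69), (66, 68), (72, 66), (78, 64), (84, 62)]
lid [0.4315 0.1066] [0.0929 0.0926] 56.3 969
az 109.0 [(-84, 68), (-78, 68), (-72, 69), (-66, 69), (-60, 68), (-54, 68), (-48, 68), (-42, 74), (-36, 85), (-30, 94), (-24, 96), (-18, 95), (-12, 95), (-6, 95), (0, 95), (6, 95), (12, 96), (18, 92), (24, 83), (30, 74), (36, 72), (42, 73), (48, 74), (54, 75), (60, 77), (66, 78), (72, 79), (78, 78), (84, 77)]
cur [0.432  0.1066 0.3985] yaw -84.02 tilt z [-0.0058 -0.0056 -1.    ] j7 -1.747 d 53.3 n 7 F [-0.38 -0.44 -3.89] m [ 0.023 -0.011 -0.037] w 0.101 t 29.2
```

View pics/h2.png

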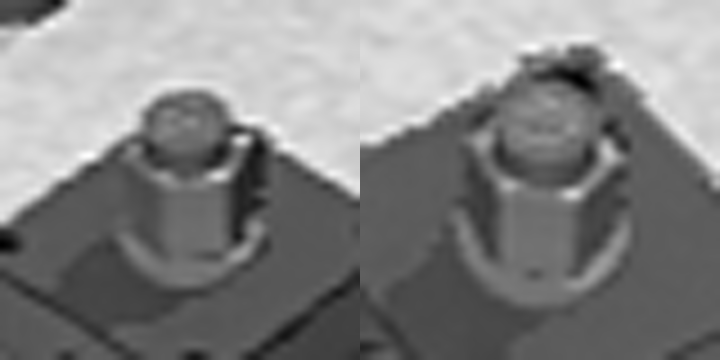

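Both blocks stayed put. Nut B turned about 48° with the key and nut A about 41°. Counting total turns against block rotation, tight1 and tight2 are both about 0.8. Next I'll remeasure the stand.

```bash
cat > stand.py <<'E'
from h import *
def go(tag):
  ims=[]
  for n in("top","side"):
    c=cap(n);P=cloud(c);x,y,z=P[...,0],P[...,1],P[...,2]
    reg=(x>.35)&(x<.68)&(y>.2)&(y<.48)
    m=reg&(z>.009)&(z<.0155);q=P[m][:,:2].astype(np.float32)
    if len(q)>20:print(n,"base",len(q),cv2.minAreaRect(q))
    mp=reg&(z>.1985)&(z<.206);
    m=reg&(z>.178)&(z<.212);k,l,stt,ce=cv2.connectedComponentsWithStats(m.astype(np.uint8))
    for i in range(1,k):
        if stt[i,4]>30:
            q=P[l==i];print(n,"high",len(q),q.min(0).round(3),q.max(0).round(3))
            xs=q[:,0]
            for a in np.arange(q[:,0].min(),q[:,0].max(),.01):
                s=q[(xs>=a)&(xs<a+.01)];
                if len(s)>2:print("   x%.3f n%d ymid %.4f zmax %.4f"%(s[:,0].mean(),len(s),(s[:,1].min()+s[:,1].max())/2,s[:,2].max()),"w%.3f"%np.ptp(s[:,1]))
    p=proj(c,[.5,.34,.1])[0].astype(int);ims.append(cv2.resize(c["image"][max(p[1]-60,0):p[1]+60,max(p[0]-60,0):p[0]+60,::-1],(400,400),interpolation=cv2.INTER_CUBIC))
  cv2.imwrite("pics/"+tag,np.hstack(ims))
import sys;go(sys.argv[1])
E
python3 stand.py st1.png
```

```text
top base 328 ((0.5910274386405945, 0.3343200385570526), (0.12703824043273926, 0.20286355912685394), 79.02423858642578)
top high 162 [0.491 0.329 0.178] [0.54  0.361 0.207]
   x0.495 n16 ymid 0.3359 zmax 0.1987 w0.011
   x0.506 n17 ymid 0.3406 zmax 0.1973 w0.012
   x0.517 n36 ymid 0.3467 zmax 0.2034 w0.025
   x0.526 n57 ymid 0.3453 zmax 0.2067 w0.032
   x0.535 n36 ymid 0.3462 zmax 0.2057 w0.030
side base 3183 ((0.541986346244812, 0.3314046859741211), (0.1516404002904892, 0.27770036458969116), 88.88265228271484)
side high 645 [0.426 0.314 0.178] [0.537 0.362 0.207]
   x0.431 n46 ymid 0.3195 zmax 0.2071 w0.012
   x0.441 n38 ymid 0.3209 zmax 0.2058 w0.010
   x0.451 n36 ymid 0.3239 zmax 0.2041 w0.010
   x0.460 n38 ymid 0.3277 zmax 0.2027 w0.010
   x0.471 n39 ymid 0.3316 zmax 0.2015 w0.008
   x0.481 n39 ymid 0.3324 zmax 0.1987 w0.012
   x0.491 n37 ymid 0.3351 zmax 0.1973 w0.012
   x0.501 n37 ymid 0.3396 zmax 0.1962 w0.010
   x0.512 n87 ymid 0.3478 zmax 0.2028 w0.021
   x0.520 n144 ymid 0.3456 zmax 0.2040 w0.031
   x0.529 n100 ymid 0.3464 zmax 0.2044 w0.031
   x0.537 n4 ymid 0.3364 zmax 0.2023 w0.004
```

View pics/st1.png

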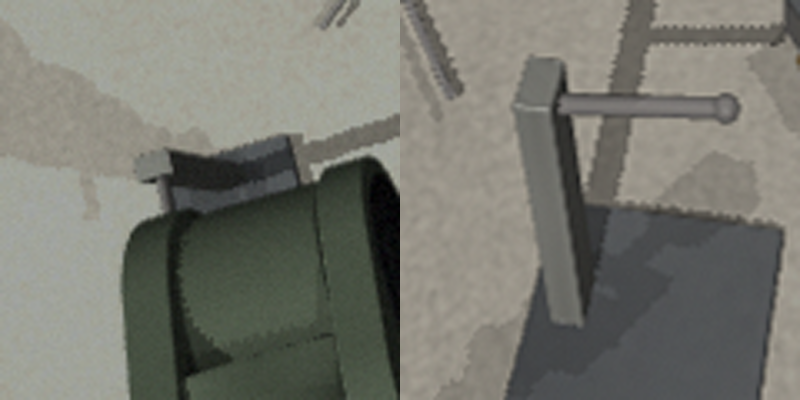

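The stand was knocked: the ball is now near (0.4345, 0.3205) and the peg direction is about az 16°. Next I'll move to a pre-hang point 45 mm in front of the ball.

```bash
python3 plan.py .391 .308 .36 16
```

```text
cur [0.4321 0.1066 0.3988] yaw -84.01 tilt z [-0.0054 -0.0053 -1.    ] j7 -1.747 d 100.0 n 13 F [-0.31 -0.03 -2.55] m [0.001 0.019 0.033] w 0.103 t 29.3
{"delta_pos": [-15.8, 1.5, 2.9], "rot": [0.36, -0.25, -7.69], "gripper": -1},
{"delta_pos": [-15.8, -0.6, 3], "rot": [0, 0, -7.69], "gripper": -1},
{"delta_pos": [-15.6, -2.7, 3], "rot": [0, 0, -7.69], "gripper": -1},
{"delta_pos": [-15.1, -4.8, 3], "rot": [0, 0, -7.69], "gripper": -1},
{"delta_pos": [-14.3, -6.7, 3], "rot": [0, 0, -7.69], "gripper": -1},
{"delta_pos": [-13.3, -8.6, 3], "rot": [0, 0, -7.69], "gripper": -1},
{"delta_pos": [-12, -10.3, 3], "rot": [0, 0, -7.69], "gripper": -1},
{"delta_pos": [-10.5, -11.8, 3], "rot": [0, 0, -7.69], "gripper": -1},
{"delta_pos": [-8.8, -13.1, 3], "rot": [0, 0, -7.69], "gripper": -1},
{"delta_pos": [-7, -14.2, 3], "rot": [0, 0, -7.69], "gripper": -1},
{"delta_pos": [-5, -15, 3], "rot": [0, 0, -7.69], "gripper": -1},
{"delta_pos": [-3, -15.5, 3], "rot": [0, 0, -7.69], "gripper": -1}
```

arm_command:
  increments:
    - {"delta_pos":[-16,1.5,0],"rot":[0.4,-0.2,-7.7],"gripper":1}
    - {"delta_pos":[-16,-0.5,0],"rot":[0,0,-7.7],"gripper":1}
    - {"delta_pos":[-15.5,-2.5,0],"rot":[0,0,-7.7],"gripper":1}
    - {"delta_pos":[-15,-5,0],"rot":[0,0,-7.7],"gripper":1}
    - {"delta_pos":[-14.5,-6.5,0],"rot":[0,0,-7.7],"gripper":1}
    - {"delta_pos":[-13.5,-8.5,0],"rot":[0,0,-7.7],"gripper":1}
    - {"delta_pos":[-12,-10,0],"rot":[0,0,-7.7],"gripper":1}
    - {"delta_pos":[-10.5,-12,0],"rot":[0,0,-7.7],"gripper":1}
    - {"delta_pos":[-9,-13,0],"rot":[0,0,-7.7],"gripper":1}
    - {"delta_pos":[-7,-14,0],"rot":[0,0,-7.7],"gripper":1}
    - {"delta_pos":[0,-3,0],"rot":[0,0,-2],"gripper":1}
    - {"delta_pos":[0,0,0],"rot":[0,0,0],"gripper":1}

```text
time: 30.5
position: [0.395, 0.2698, 0.3951]
eef_rot: [3.137, -0.05, -0.005]
contact_force: [-0.5, -0.1, -4.0]
width: 0.108
```

```bash
python3 plan.py .391 .308 .36 16
```

```text
cur [0.395  0.2698 0.3951] yaw -1.83 tilt z [-0.003  -0.0045 -1.    ] j7 -0.694 d 17.8 n 3 F [-0.48 -0.09 -4.01] m [-0.038 -0.039 -0.05 ] w 0.108 t 30.5
{"delta_pos": [-1.7, -12.7, 11.6], "rot": [0.26, 0.17, -5.94], "gripper": -1},
{"delta_pos": [-0.4, -12.8, 11.7], "rot": [0, 0, -5.94], "gripper": -1},
{"delta_pos": [0.9, -12.8, 11.7], "rot": [0, 0, -5.94], "gripper": -1}
```

arm_command:
  increments:
    - {"delta_pos":[-1.7,-12.5,22],"rot":[0.2,0.2,-6],"gripper":1}
    - {"delta_pos":[-0.4,-12.5,25],"rot":[0,0,-6],"gripper":1}
    - {"delta_pos":[0.9,-12.5,25],"rot":[0,0,-6],"gripper":1}
    - {"delta_pos":[0,0,15],"rot":[0,0,0],"gripper":1}
    - {"delta_pos":[0,0,0],"rot":[0,0,0],"gripper":1}
    - {"delta_pos":[0,0,0],"rot":[0,0,0],"gripper":1}

```text
time: 31.1
position: [0.392, 0.3066, 0.3051]
eef_rot: [3.109, 0.443, 0.001]
contact_force: [0.4, -0.0, -4.5]
width: 0.106
```

```bash
python3 sock.py; python3 plate.py; python3 stand.py st2.png; python3 plan.py .391 .308 .2975 16
```

```text
tcp [0.392  0.3066 0.3051] tilt [ 0.0011 -0.0012 -1.    ]
top socket 165 [0.3938 0.3085] rel tool [ 2.3 -1.3] rms 0.0021 zmin 0.0764
top shaft 20 [0.3877 0.2936] rel tool [-7.8 11.3] rms 0.0079 zmin 0.0764
side socket 714 [0.3916 0.3047] rel tool [-1.   1.7] rms 0.0012 zmin 0.0765
side shaft 201 [0.3913 0.3058] rel tool [-1.   0.6] rms 0.0021 zmin 0.0765
133 plate az -16.1 tool yaw+-90 106.267508400396 [0.3980362  0.33002272]
top base 1204 ((0.5400756597518921, 0.32467472553253174), (0.1450134664773941, 0.2763870656490326), 89.86412048339844)
top high 260 [0.431 0.313 0.179] [0.54  0.361 0.209]
   x0.435 n21 ymid 0.3190 zmax 0.2089 w0.011
   x0.445 n17 ymid 0.3211 zmax 0.2076 w0.011
   x0.456 n17 ymid 0.3249 zmax 0.2035 w0.011
   x0.466 n17 ymid 0.3280 zmax 0.2021 w0.011
   x0.476 n16 ymid 0.3302 zmax 0.2023 w0.009
   x0.486 n16 ymid 0.3331 zmax 0.1978 w0.010
   x0.496 n13 ymid 0.3355 zmax 0.1981 w0.011
   x0.506 n16 ymid 0.3401 zmax 0.1972 w0.013
   x0.517 n35 ymid 0.3457 zmax 0.2052 w0.025
   x0.526 n57 ymid 0.3449 zmax 0.2060 w0.032
   x0.535 n35 ymid 0.3461 zmax 0.2044 w0.029
sid
[... 339 characters left out ...]
.2030 w0.010
   x0.471 n37 ymid 0.3317 zmax 0.2004 w0.010
   x0.482 n42 ymid 0.3327 zmax 0.1985 w0.013
   x0.491 n36 ymid 0.3358 zmax 0.1980 w0.013
   x0.501 n36 ymid 0.3392 zmax 0.1962 w0.010
   x0.513 n94 ymid 0.3476 zmax 0.2032 w0.022
   x0.521 n148 ymid 0.3457 zmax 0.2032 w0.033
   x0.530 n83 ymid 0.3468 zmax 0.2043 w0.031
   x0.537 n4 ymid 0.3387 zmax 0.2025 w0.007
side high 80 [0.378 0.307 0.179] [0.387 0.337 0.212]
   x0.382 n80 ymid 0.3218 zmax 0.2116 w0.030
cur [0.3919 0.3069 0.3054] yaw 16.3 tilt z [ 1.8e-03 -1.0e-04 -1.0e+00] j7 -0.423 d -0.3 n 1 F [-0.54  0.53 -3.49] m [-0.024  0.062 -0.018] w 0.107 t 31.45
{"delta_pos": [-0.6, -1.3, 7.9], "rot": [0.04, -0.1, 0.3], "gripper": -1}
```

View pics/st2.png

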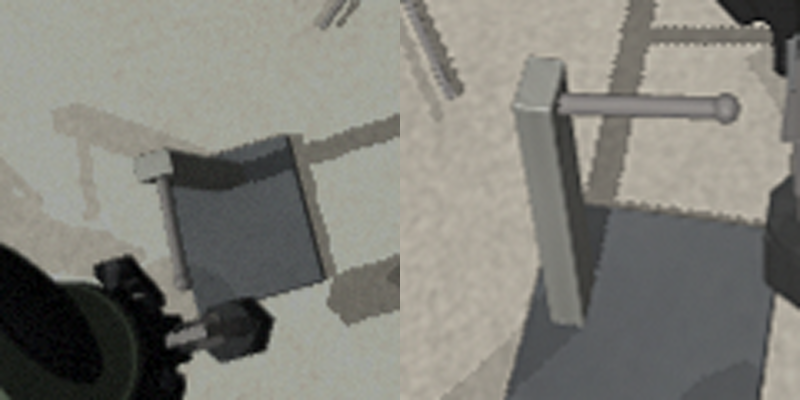

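arm_command:
  increments:
    - {"delta_pos":[0,0,5.5],"rot":[0,0,0],"gripper":1}
    - {"delta_pos":[10,0,0],"rot":[0,0,0],"gripper":1}
    - {"delta_pos":[10,0,0],"rot":[0,0,0],"gripper":1}
    - {"delta_pos":[0,0,0],"rot":[0,0,0],"gripper":1}
    - {"delta_pos":[0,0,0],"rot":[0,0,0],"gripper":1}

```text
time: 31.95
position: [0.4135, 0.3132, 0.2998]
eef_rot: [-3.11, -0.445, -0.004]
contact_force: [-0.4, 0.3, -4.4]
width: 0.104
```

```bash
python3 plan.py .472 .3305 .2975 16.3|head -1; python3 - <<'E'
from h import *
c=cap("side");q=proj(c,[.43,.315,.18])[0].astype(int);print(q);crop(c,max(q[0]-60,0),q[0]+50,q[1]-45,q[1]+45,6,"p1.png")
E
```

```text
cur [0.4135 0.3132 0.2998] yaw 16.27 tilt z [ 2.6e-03  4.0e-04 -1.0e+00] j7 -0.395 d 0.0 n 2 F [-0.42  0.25 -4.43] m [-0.084  0.005 -0.027] w 0.104 t 31.95
[320 324]
```

View pics/p1.png

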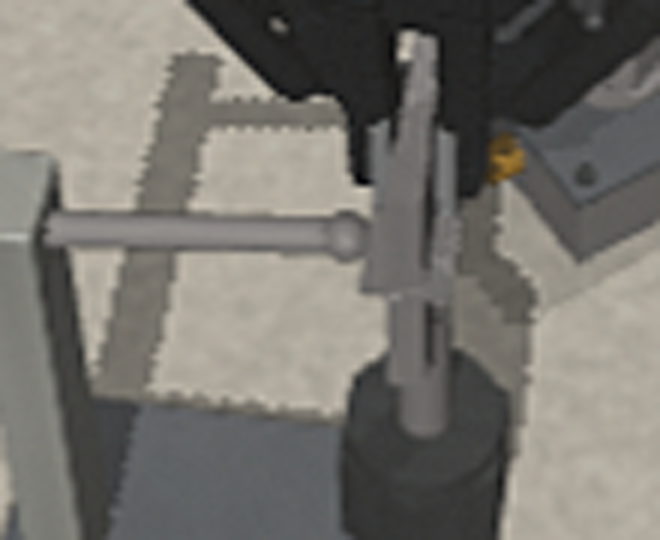

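arm_command:
  increments:
    - {"delta_pos":[6,0,0],"rot":[0,0,0],"gripper":1}
    - {"delta_pos":[6,0,0],"rot":[0,0,0],"gripper":1}

```text
time: 32.2
position: [0.425, 0.3166, 0.2999]
eef_rot: [-3.11, -0.446, -0.004]
contact_force: [-1.0, -0.1, -3.6]
width: 0.104
```

arm_command:
  increments:
    - {"delta_pos":[6,0,0],"rot":[0,0,0],"gripper":1}
    - {"delta_pos":[6,0,0],"rot":[0,0,0],"gripper":1}

```text
time: 32.4
position: [0.4377, 0.3204, 0.3001]
eef_rot: [-3.11, -0.446, -0.004]
contact_force: [0.4, 0.2, -3.9]
width: 0.103
```

arm_command:
  increments:
    - {"delta_pos":[6,0,0],"rot":[0,0,0],"gripper":1}
    - {"delta_pos":[6,0,0],"rot":[0,0,0],"gripper":1}

```text
time: 32.6
position: [0.4504, 0.3241, 0.3001]
eef_rot: [-3.11, -0.445, -0.004]
contact_force: [-0.3, 1.0, -4.1]
width: 0.104
```

```bash
python3 plan.py .472 .3305 .2975 16.3|head -1; python3 - <<'E'
from h import *
c=cap("side");q=proj(c,[.43,.315,.18])[0].astype(int);crop(c,max(q[0]-60,0),q[0]+50,q[1]-45,q[1]+45,6,"p2.png")
E
```

```text
cur [0.4504 0.3241 0.3001] yaw 16.31 tilt z [ 2.6e-03  6.0e-04 -1.0e+00] j7 -0.355 d -0.0 n 1 F [-0.26  0.97 -4.12] m [ 0.016  0.046 -0.031] w 0.104 t 32.6
```

View pics/p2.png

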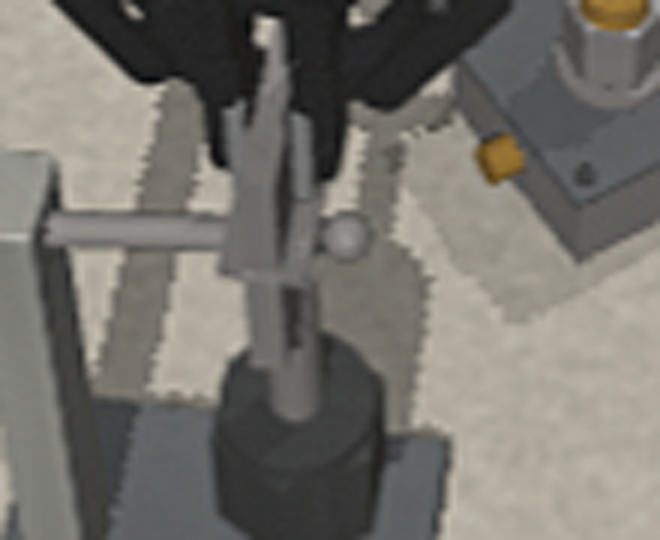

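The ball at (345,237) is now through the eye, with no side force. I'm going on to the seat and lowering.

arm_command:
  increments:
    - {"delta_pos":[7,0,1],"rot":[0,0,0],"gripper":1}
    - {"delta_pos":[7,0,1],"rot":[0,0,0],"gripper":1}
    - {"delta_pos":[5,0,2],"rot":[0,0,0],"gripper":1}
    - {"delta_pos":[0,0,4],"rot":[0,0,0],"gripper":1}
    - {"delta_pos":[0,0,4],"rot":[0,0,0],"gripper":1}
    - {"delta_pos":[0,0,2],"rot":[0,0,0],"gripper":1}

```text
time: 33.25
position: [0.4712, 0.33, 0.2846]
eef_rot: [3.11, 0.445, 0.004]
contact_force: [0.4, -0.4, -4.3]
width: 0.1
```

```bash
python3 plan.py .472 .3305 .2975 16.3|head -1
```

```text
cur [0.4712 0.33   0.2846] yaw 16.28 tilt z [ 2.7e-03  3.0e-04 -1.0e+00] j7 -0.332 d 0.0 n 1 F [ 0.41 -0.35 -4.34] m [ 0.038 -0.023 -0.034] w 0.1 t 33.25
```

arm_command:
  increments:
    - {"delta_pos":[0,0,1],"rot":[0,0,0],"gripper":1}
    - {"delta_pos":[0,0,0],"rot":[0,0,0],"gripper":1}

```text
time: 33.45
position: [0.4708, 0.3299, 0.283]
eef_rot: [3.109, 0.445, 0.003]
contact_force: [-0.2, -0.8, -4.5]
width: 0.109
```

arm_command:
  increments:
    - {"delta_pos":[0,0,1],"rot":[0,0,0],"gripper":1}
    - {"delta_pos":[0,0,0],"rot":[0,0,0],"gripper":1}

```text
time: 33.65
position: [0.4708, 0.3299, 0.2825]
eef_rot: [3.11, 0.445, 0.004]
contact_force: [-0.1, -1.2, -1.9]
width: 0.106
```

arm_command:
  increments:
    - {"delta_pos":[0,0,1],"rot":[0,0,0],"gripper":1}
    - {"delta_pos":[0,0,0],"rot":[0,0,0],"gripper":1}

```text
time: 33.85
position: [0.4708, 0.3299, 0.2823]
eef_rot: [-3.109, -0.445, -0.005]
contact_force: [-1.0, -1.7, 0.3]
width: 0.105
```

arm_command:
  increments:
    - {"delta_pos":[0,0,0],"rot":[0,0,0],"gripper":0.7}
    - {"delta_pos":[0,0,0],"rot":[0,0,0],"gripper":0.6}
    - {"delta_pos":[0,0,0],"rot":[0,0,0],"gripper":0.4}
    - {"delta_pos":[0,0,0],"rot":[0,0,0],"gripper":0.3}
    - {"delta_pos":[0,0,0],"rot":[0,0,0],"gripper":0.3}
  squeeze: 20

```text
time: 34.35
position: [0.4713, 0.3304, 0.2828]
eef_rot: [-3.108, -0.445, -0.008]
contact_force: [0.4, -0.5, -0.1]
width: 0.347
```

```bash
python3 plan.py .472 .3305 .2975 16.3|head -1; python3 - <<'E'
from h import *
c=cap("side");q=proj(c,[.45,.32,.17])[0].astype(int);crop(c,max(q[0]-60,0),q[0]+50,q[1]-45,q[1]+45,6,"p3.png")
E
```

```text
cur [0.4713 0.3304 0.2828] yaw 16.3 tilt z [ 0.0045  0.0022 -1.    ] j7 -0.332 d 0.0 n 1 F [ 0.43 -0.52 -0.14] m [-0.007 -0.     0.015] w 0.347 t 34.35
```

View pics/p3.png

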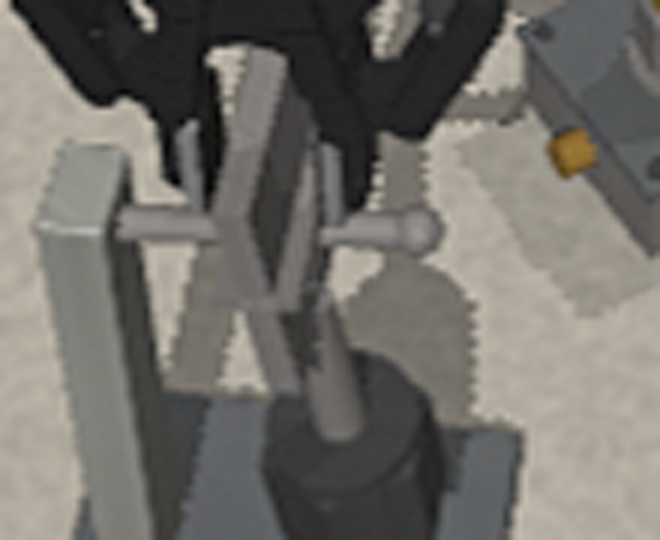

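arm_command:
  increments:
    - {"delta_pos":[0,0,0],"rot":[0,0,0],"gripper":0.3}
    - {"delta_pos":[0,0,0],"rot":[0,0,0],"gripper":0.2}
    - {"delta_pos":[0,0,0],"rot":[0,0,0],"gripper":0.2}
    - {"delta_pos":[0,0,0],"rot":[0,0,0],"gripper":0.2}

```text
time: 34.8
position: [0.4713, 0.3303, 0.2828]
eef_rot: [-3.108, -0.445, -0.008]
contact_force: [-0.2, -0.2, 0.2]
width: 0.398
```

```bash
python3 - <<'E'
from h import *
c=cap("side");q=proj(c,[.45,.32,.17])[0].astype(int);crop(c,max(q[0]-60,0),q[0]+50,q[1]-45,q[1]+45,6,"p4.png");print(telemetry.state()["contact_force"],telemetry.state()["width"])
E
```

```text
[1.26907017 0.29197693 0.3910921 ] 0.3963154634642019
```

View pics/p4.png

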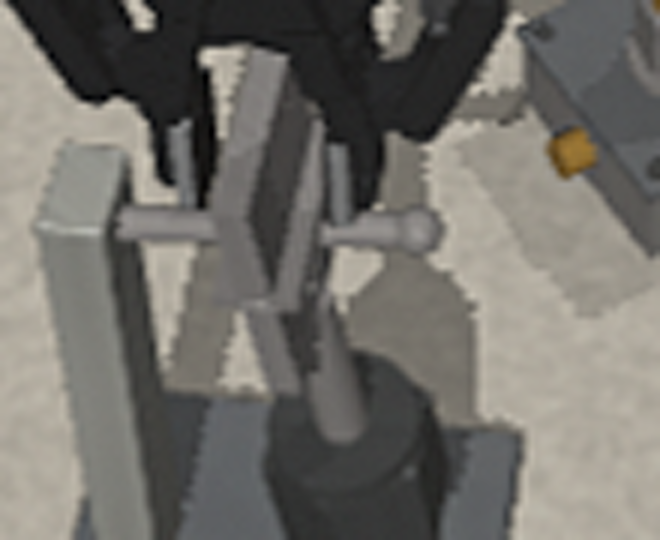

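arm_command:
  increments:
    - {"delta_pos":[0,0,-8],"rot":[0,0,0],"gripper":0.2}
    - {"delta_pos":[0,0,-15],"rot":[0,0,0],"gripper":0.2}
    - {"delta_pos":[0,0,-20],"rot":[0,0,0],"gripper":0.2}
    - {"delta_pos":[0,0,-30],"rot":[0,0,0],"gripper":0.2}
    - {"delta_pos":[0,0,-30],"rot":[0,0,0],"gripper":0.2}
    - {"delta_pos":[-30,20,-20],"rot":[0,0,0],"gripper":0.2}
    - {"delta_pos":[-20,40,0],"rot":[0,0,0],"gripper":0.2}
    - {"delta_pos":[0,40,0],"rot":[0,0,0],"gripper":0.2}
    - {"delta_pos":[0,40,0],"rot":[0,0,0],"gripper":0.2}
    - {"delta_pos":[0,0,0],"rot":[0,0,0],"gripper":0.2}

```text
time: 35.85
position: [0.4608, 0.1769, 0.416]
eef_rot: [-3.106, -0.448, -0.013]
contact_force: [0.5, 1.1, 0.1]
width: 0.398
```

```bash
python3 - <<'E'
from h import *
ims=[];Q=[]
for n in("top","side"):
    c=cap(n);q=proj(c,[.46,.325,.14])[0].astype(int);a=c["image"][max(q[1]-50,0):q[1]+50,max(q[0]-50,0):q[0]+50,::-1];ims.append(cv2.resize(a,(400,400),interpolation=cv2.INTER_CUBIC))
    cv2.imwrite(f"pics/full_{n}.png",c["image"][:,:,::-1])
    P=cloud(c).reshape(-1,3)
    for a,b in((.05,.07),(.07,.09),(.09,.103),(.11,.13),(.13,.15),(.16,.18),(.2,.215),(.22,.238)):
        m=(np.hypot(P[:,0]-.465,P[:,1]-.325)<.045)&(P[:,2]>a)&(P[:,2]<b);s=P[m]
        if len(s)>5:print(n,a,len(s),((s.min(0)+s.max(0))/2).round(4),s[:,2].max().round(3))
cv2.imwrite("pics/p5.png",np.hstack(ims));s=telemetry.state();print(s["position"],s["contact_force"],s["time"])
E
```

```text
side 0.05 130 [0.4496 0.3273 0.0604] 0.07
side 0.07 193 [0.4517 0.3274 0.08  ] 0.09
side 0.09 372 [0.4552 0.3263 0.0965] 0.103
side 0.11 63 [0.4574 0.3276 0.1198] 0.129
side 0.13 48 [0.4569 0.3284 0.1397] 0.149
side 0.16 132 [0.461  0.3288 0.17  ] 0.18
side 0.2 387 [0.4516 0.3297 0.2075] 0.215
side 0.22 180 [0.4729 0.3318 0.229 ] 0.238
[0.45993559 0.18100253 0.41557136] [ 0.00913483  0.77491165 -0.38234514] 35.95
```

View pics/p5.png

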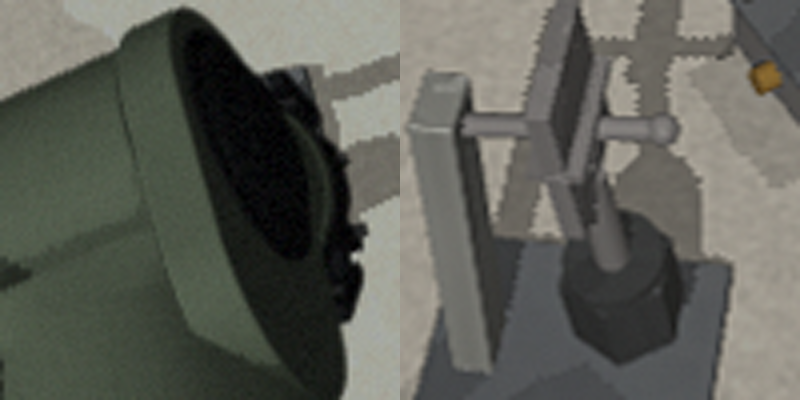

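View pics/full_side.png

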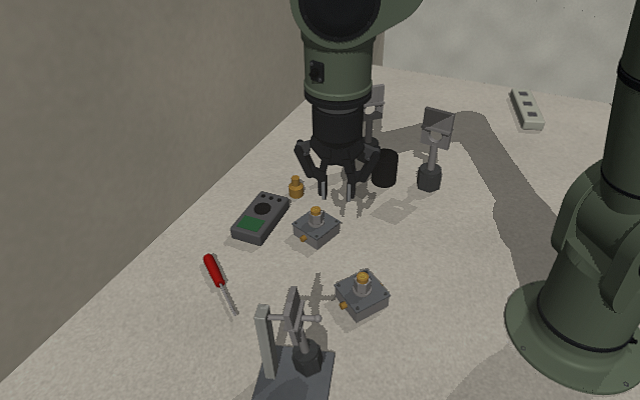

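arm_command:
  increments:
    - {"delta_pos":[0,0,0],"rot":[0,0,0],"gripper":0.2}
    - {"delta_pos":[0,0,0],"rot":[0,0,0],"gripper":0.2}
    - {"delta_pos":[0,0,0],"rot":[0,0,0],"gripper":0.2}
    - {"delta_pos":[0,0,0],"rot":[0,0,0],"gripper":0.2}
    - {"delta_pos":[0,0,0],"rot":[0,0,0],"gripper":0.2}
    - {"delta_pos":[0,0,0],"rot":[0,0,0],"gripper":0.2}

```text
time: 36.55
position: [0.459, 0.1846, 0.4155]
eef_rot: [-3.102, -0.463, -0.011]
contact_force: [0.6, 0.6, 0.7]
width: 0.401
```

```bash
python3 prof.py h3.png; python3 - <<'E'
from h import *
c=cap("side");s0=ld("side0.npz")
def ob(c):
    P=cloud(c);x,y,z=P[...,0],P[...,1],P[...,2];o=[]
    for a,b,r,zz in((.775,-.03,.12,.028),(.745,-.175,.04,.028),(.785,.17,.08,.012)):
        m=(np.hypot(x-a,y-b)<r)&(z>zz)&(z<.1);o.append(P[m].mean(0).round(4))
    m=(np.hypot(x-.45,y-.327)<.03)&(z>.05)&(z<.07);o.append(P[m].mean(0).round(4));return o
print(ob(s0));print(ob(c));print(telemetry.state()["time"])
arm.close_job()
E
```

```text
lid [ 0.6195 -0.0504] [0.0945 0.0931] 71.0 588
az 117.4 [(-84, 81), (-78, 81), (-72, 81), (-66, 80), (-60, 80), (-54, 80), (-48, 79), (-42, 81), (-36, 83), (-30, 88), (-24, 93), (-18, 96), (-12, 96), (-6, 95), (0, 95), (6, 95), (12, 96), (18, 96), (24, 93), (30, 82), (36, 70), (42, 59), (48, 66), (54, 70), (60, 71), (66, 69), (72, 67), (78, 65), (84, 64)]
lid [0.432 0.107] [0.0922 0.0936] 55.9 960
az 109.1 [(-84, 72), (-78, 72), (-72, 72), (-66, 73), (-60, 72), (-54, 70), (-48, 71), (-42, 72), (-36, 83), (-30, 93), (-24, 99), (-18, 98), (-12, 98), (-6, 98), (0, 98), (6, 98), (12, 98), (18, 97), (24, 90), (30, 79), (36, 75), (42, 75), (48, 75), (54, 77), (60, 77), (66, 79), (72, 79), (78, 79), (84, 77)]
[array([ 0.7652, -0.0197,  0.0377]), array([ 0.7432, -0.1716,  0.043 ]), array([0.7778, 0.1817, 0.0217]), array([nan, nan, nan])]
[array([ 0.7653, -0.0201,  0.0377]), array([ 0.743 , -0.1716,  0.0428]), array([0.7777, 0.1819, 0.0217]), array([0.4438, 0.3394, 0.0632])]
37.0
the job is handed in; nothing more can be done<stdin>:7: RuntimeWarning: Mean of empty slice.
  ret = um.true_divide(
```

I ran both nuts (two blocks were present) by hand to their stops and drew the small key from the pot. I then tightened each nut with the key, hung it on the peg, let go and handed the job in at 37 s. The hand-in reports no verdict, and the joint values can't be read directly, so these are my own estimates.

**Last checks**
- **Nuts:** The images show key turns of about 41° on the far nut and 48° on the near one. With the run counts, that puts both at about 0.8 rad tight, good to roughly ±0.1. The nut angles hadn't changed at the final look.
- **Key:** It hangs through its eye between the post and the ball, leaning about 0.14 rad, with the gripper clear of it. The stand had been knocked a few centimetres aside, so I remeasured it before hanging the key.
- **Bystanders:** The meter, spare adapter and screwdriver are within 1 mm of where they started.

**What went wrong or disagreed**
- **Near block turned:** It turned about 24° clockwise while I hand-tightened its nut. My finger grip was off the flats and pulling upward after the nut reached its stop. It did not move under the key.
- **Key angle:** Nut angles from the images differed by about 5° from those worked out from the gripper and the key's play.
- **Cameras:** The two cameras disagreed by about 3 mm, so I corrected positions against where the gripper met the far nut.

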